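Change the lens cell in the bonding fixture and set its hold-down arm to float

TASK

The cell in the bonding fixture has cured: lift it out and stand it on the free part of the dark mat, then stand the fresh flanged cell from the bench down fully home in the empty vee nest, its flat against the key bar. Then push the valve lever away from the robot, through the stiff detent into its float notch so that it stays there, and let the hold-down arm sink onto the fresh cell by its own weight. Keep the cells upright, never push the hold-down arm, and leave the cell already on the mat and the other things where they are.

Things in the scene. Friction and masses are not known exactly. Their poses are not given: they have to be found in the camera images.
- bond_fixture: Bonding fixture on a fixed grey base plate: 230 mm along its x (which points away from the robot), y from -130 to +105 mm, top 12 mm over the bench; origin on the plate's underside. Place and yaw vary. Vee nest near left, white hold-down arm behind it, valve block with lever at the right. Over the nest keep a gripper's long side along the fixture's y, clear of the raised arm.
- nest (a point): Where a seated cell's axis meets the plate: [-70, 50, 12] mm in the fixture; axes as the fixture's. Far side: two jaws at +-45 deg to +x, faces 29 mm from here. Near side (-x): key bar 26 mm wide, face 24 mm from here. All 6.5 mm high, smooth, with a 3 mm lead-in over the top 4.5 mm. A cell goes down only with its flat to the key bar (within 10 deg), its x along the nest's x; play 3 mm.
- cured_cell_grip (a point): Cured lens cell, at first in the nest. Point on its axis 31 mm over its underside; x axis points away from its flat, z up. Metal D flange 56 mm across, 10 mm high, with one flat 22 mm from the axis on the -x side, chamfered below; above it a black round body, 42 mm in diameter, 10 to 48 mm high, glass top, a white tick over the flat. About 0.11 kg.
- fresh_cell_grip (a point): The fresh lens cell, at the start upright on the bench left of the fixture among three plain barrels, places changing, turned any way. Same shape, point and axes as the cured cell; it is the only one there with a metal flange.
- mat_cell_grip (a point): A finished cell of the same shape that already stands on one half of the mat; same point and axes. Leave it there.
- mat: Dark rubber mat on the bench, right of the fixture, 180 x 110 x 3 mm (own x and y), at any yaw; origin at the centre of its underside. One half (about x = -45 mm) is taken by the finished cell, the other half (about x = +45 mm) is free.
- lever (a joint): Valve lever angle, rad, about the fixture's y: 0 neutral (leans 0.25 rad to the robot), grows as pushed away (+x). About 3 N at the grip until 0.32, then a sprung ball takes about 14 N; its top is at 0.50, past which the lever snaps on and rests in the float notch at 0.65 to 0.68; hard stop 0.72. Let go before the top it springs back to 0. Past the top the arm is released.
- lever_grip (a point): Middle of the lever's black round grip: 105 mm from the pivot along the lever; moves with the lever. The grip is 21 to 25 mm in diameter and runs from 72 to 136 mm from the pivot; below it is a 10 mm steel stem.
- lever_pivot (a point): The lever's hinge axis (along the fixture's y), at [50, -90, 36] mm in the fixture's frame. Axes fixed to the lever, parallel to the fixture's at lever 0. The gate rails beside the stem reach up to 90 mm above the bench.
- hold_arm: White hold-down arm, 160 mm long, 20 mm wide, hinged at [80, 50, 83] mm in the fixture (origin), 150 mm behind the nest. Stands 75 deg up, its shoe 88 mm behind the nest's axis, top 240 mm high, until the lever passes the detent; then sinks by itself in 2 to 3 s onto the cell. Not to be pushed by the robot.
- hold_shoe (a point): Centre of the flat underside of the arm's round rubber shoe (40 mm in diameter). Rests 48 mm above the nest point when the arm lies on a seated cell.
- barrel_a: Plain black lens barrel, 53 mm in diameter, 34 mm tall, no flange, loose; origin at the centre of its underside. Leave it.
- barrel_b: Plain black lens barrel like barrel_a. Leave it.
- barrel_c: Plain black lens barrel like barrel_a. Leave it.
- swab_jar: Clear jar of swabs, 58 mm in diameter, 84 mm tall, behind the fixture; origin at the centre of its underside. Leave it.
- date_stamp: Hand stamp standing upright, 26 x 44 x 62 mm, wooden knob handle, behind the fixture; origin at the centre of its underside. Leave it.
There are look-alikes about, which are no part of the job. Leave any green look-alike of the part that bears cured_cell_grip alone.

How it is judged:
By the outcome, as a careful person would: the job done as asked, in the order asked, and still so for the second after the job is handed in, with the robot touching nothing.
It also fails if it takes over 72 s, if anything falls off the work surface, if the arm or the gripper's body presses on something with over 40 N, if the wrist force passes 120 N, or if a joint passes its speed limit or range.

ROBOT

A 6-joint arm with a two-finger parallel gripper is mounted at the origin on a cart in front of the work surface, level with it; the furniture and walls round the work are solid. World frame = base frame: x ahead of the robot, y to its left, z up, the work surface at z = 0. Lengths are in mm, angles in rad, forces in N, time in s.
With the tool pointing down it reaches from about 375 to 975 mm from the base axis. Payload 3.8 kg.
Tool frame: the origin (TCP) lies midway between the tips of the shut fingers; the grasp point (between the pads) lies 19 mm behind it; z points along the fingers, y is the line along which they close (so a half turn about z gives the same grasp; the last joint's range is limited). The gripper opens to 88 mm and grips with 3 to 60 N. Pads are 18 mm wide; open, the fingers measure 123 mm over their backs; the gripper's body (75 mm by 187 mm) begins 45 mm behind the grasp point.
Start: joints at [-1.211, 0.264, 1.604, -0, 1.274, -0.037], TCP at [260.861, -622.551, 238.706] pointing down, gripper open.
Joint ranges: [-2.63, 2.63], [-0.94, 2.18], [0.31, 2.57], [-1.31, 4.45], [0, 2.66], [-2.55, 2.55]. Speed limits (rad/s): [2.57, 2.57, 3.14, 3.14, 3.14, 3.14].

INTERFACE

Orientations are given as [roll, pitch, yaw] about the fixed x, y, z axes, in that order (R = Rz(yaw) Ry(pitch) Rx(roll)).
In Python, from station import get_obs, read_camera, camera_params, hand_in gives the robot as it stands.
- The arm moves only by the tool apply_moves, never from a script. Its argument "plan" is one flat list of numbers, 7 for each row, row after row: the shift along the tool's x, y, z in units of 50 mm (1.0 is 50 mm), then the turn, a rotation vector about the tool's x, y, z in units of 6 degrees (1.0 is 6 degrees), then the gripper's target within -1 to 1 (shut at 1, half-way at 0, fully open at -1). In form: [x, y, z, rx, ry, rz, hand, x, y, z, rx, ry, rz, hand, ...]. A call has 1 to 5 rows; each row is the pose to reach, as a shift and turn from the pose commanded when the call began, along the tool's axes at that moment; what a row does not reach only later rows make up. A row lasts 1/8 s, in which the tool goes at most 62.5 mm and 10.7 degrees, less where a joint would pass 70% of its speed; a pose out of reach is approached as far as the arm can. A call with a gripper value outside its range is refused whole. The fingers move at their own pace and stop on an object; "grip_force" is the grip in N (left out, the last holds). Time passes only in rows, so rows that repeat a pose let the fingers close. It gives the time, the measured TCP pose, the force, the opening and the grip force at its end, in the units of the state.
- get_obs(): the state, without advancing time (a new reading comes with each control period).
- read_camera(name): name is "scene" or "top"; returns the picture (384x512x3 uint8, blue, green, red); there is no depth.
- camera_params(name): a dict with "fx", "fy", "cx", "cy" (pixels), "R" (3x3) and "t" (3): a world point X has camera coordinates R X + t. Camera axes: x right, y down, z forward; pixel columns grow to the right and rows downward; lengths in mm; the calibration is good to about 2 mm. A picture is of the moment at which its call begins. camera_params takes no time and is no camera call.
- hand_in(): hands the job in; it is judged then, once.
The state is a dict: "t": time; "joint_positions": joint angles; "joint_velocities": joint speeds; "tau": joint torques, N m; "tool_pos": TCP position; "tcp_rot": TCP orientation; "wrist_force": force on the tool from outside, world axes, zero at the start; "ft_torque": the same for the moment, N m; "opening": finger opening in mm; "gripper_force": force on a finger pad.
Only numpy, scipy, OpenCV 4.12 (cv2) and the standard library are available. Lean on these libraries where they do the work, as an engineer would, in place of code of your own. Each camera call takes 0.05 s, during which the arm holds its last target. There are 200 camera calls.

## Working session

There is one attempt and no reset: what is moved stays moved. The work goes in short steps, Python scripts to look and compute and a tool call to move; the robot and the scene stay as the last step left them, time stands still between calls to the robot, and variables do not carry over. Pictures are saved under pics/ and viewed, at most 10 in all, crops included, and the job is handed in when it is done.

Besides the shell and the picture viewer there is one more tool, called as name(argument=value, ...) on one line, values as JSON. apply_moves: Moves the arm, as the interface text tells. Its arguments: {"type":"object","properties":{"plan":{"type":"array"},"grip_force":{"type":"number"}},"required":["plan"]}

```bash
ls; mkdir -p pics; python3 - <<'E'
from station import *
import cv2
for n in("scene","top"):
    cv2.imwrite(f"pics/{n}0.png",read_camera(n)); p=camera_params(n); print(n,p)
s=get_obs();print(s)
E
```

```text
pics
scene {'fx': 391.95842088010903, 'fy': 391.95842088010903, 'cx': 252.2742848764915, 'cy': 193.1973181780892, 'R': array([[-0.44584888, -0.89493402,  0.01766015],
       [-0.41843378,  0.19093799, -0.88795037],
       [ 0.79128499, -0.40328128, -0.45960012]]), 't': array([218.3785717 , 367.71406685, 958.59123485])}
top {'fx': 439.9110076629067, 'fy': 439.9110076629067, 'cx': 249.47779052678402, 'cy': 193.3951872089548, 'R': array([[ 4.04634944e-04, -9.99996963e-01, -2.43126129e-03],
       [-9.92266414e-01, -9.97223593e-05, -1.24126358e-01],
       [ 1.24125738e-01,  2.46268479e-03, -9.92263441e-01]]), 't': array([ -28.55196881,  567.03692322, 1303.66377829])}
{'t': 0.1, 'joint_positions': array([-1.21090544e+00,  2.64663855e-01,  1.60524569e+00,  1.07100456e-06,
        1.27371120e+00, -3.69409947e-02]), 'joint_velocities': array([-0.00106293, -0.0004309 , -0.00257172,  0.00126852,  0.00026278,
        0.00050649]), 'tau': array([-4.56820762e-04, -5.03618681e+01, -3.58071256e+01,  7.29068625e-02,
        2.33327650e-02, -6.15453860e-05]), 'tool_pos': array([ 260.62984106, -621.94677863,  237.51746797]), 'tcp_rot': array([-3.13956599e+00, -7.59253243e-05,  3.96831487e-01]), 'wrist_force': array([0.97884677, 0.04616647, 0.20109179]), 'ft_torque': array([-0.01158192,  0.03960426, -0.01548928]), 'gripper_force': 0.0, 'opening': 88.35643455551799}
```

View pics/scene0.png

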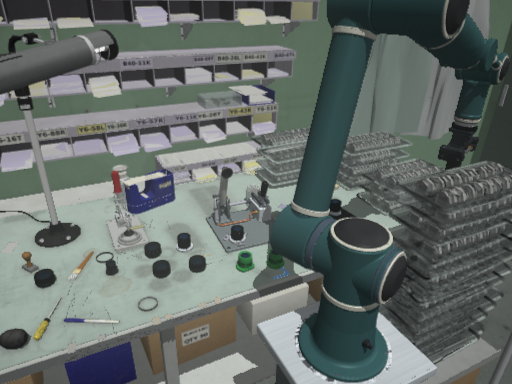

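View pics/top0.png

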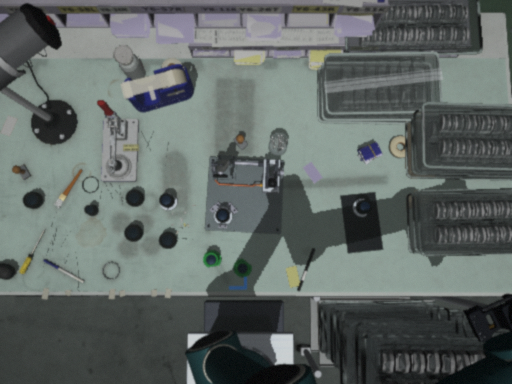

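The top view shows the fixture plate around (245,193), the cured cell at (223,215), the fresh cell (bright flange) at (168,200), barrels at (135,197), (133,231) and (168,239), and the mat around (361,222) with its finished cell at (361,207). Green look-alikes are at (213,257) and (243,268).

```bash
python3 - <<'E'
import cv2
im=cv2.imread("pics/top0.png")
a=cv2.resize(im[145:245,150:290],None,fx=5.6,fy=5.6,interpolation=cv2.INTER_CUBIC); cv2.imwrite("pics/c1.png",a)
b=cv2.imread("pics/scene0.png")[160:285,140:350]
cv2.imwrite("pics/c2.png",cv2.resize(b,None,fx=3.8,fy=3.8,interpolation=cv2.INTER_CUBIC))
c=im[180:265,330:395]; 
g=cv2.cvtColor(c,cv2.COLOR_BGR2GRAY)
cv2.imwrite("pics/c3.png",cv2.resize(c,None,fx=6,fy=6,interpolation=cv2.INTER_CUBIC))
E
```

```text
(no output)
```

View pics/c1.png

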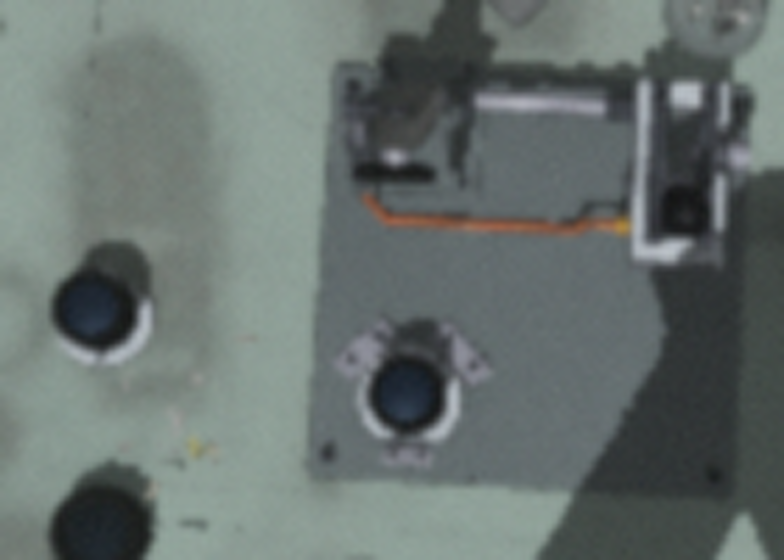

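View pics/c2.png

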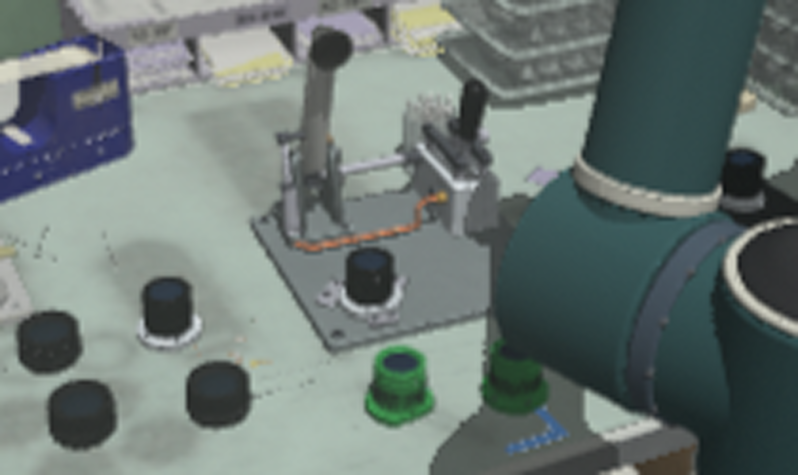

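View pics/c3.png

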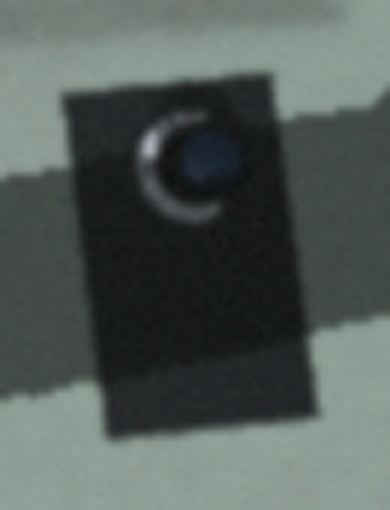

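The crops show the following:
- **Plate corners (c1):** near-left (310,478), near-right (732,497), far-left (336,65).
- **Nest:** the cured cell's flat faces the robot, towards the key bar at (408,455).
- **Mat corners (c3):** (63,93), (272,73), (318,415), (107,437). The near half is free.
- **Fresh cell:** its flat doesn't face the cameras, so I'll rectify it.

```bash
cat > h.py <<'E'
import numpy as np, cv2
from station import *
P={n:camera_params(n) for n in("scene","top")}
def ray(n,u,v,z):
    p=P[n];R=p["R"];C=-R.T@p["t"];d=R.T@np.array([(u-p["cx"])/p["fx"],(v-p["cy"])/p["fy"],1])
    return (C+d*(z-C[2])/d[2])[:2]
def crop(n,u,v,o,s,z): return ray(n,o[0]+(u+.5)/s-.5,o[1]+(v+.5)/s-.5,z)
def proj(n,X):
    p=P[n];c=p["R"]@np.asarray(X,float)+p["t"];return np.array([p["fx"]*c[0]/c[2]+p["cx"],p["fy"]*c[1]/c[2]+p["cy"]])
def rect(n,im,c,z,half=45,k=5):
    w=np.float32([[c[0]+half,c[1]+half],[c[0]+half,c[1]-half],[c[0]-half,c[1]-half],[c[0]-half,c[1]+half]])
    src=np.float32([proj(n,[*q,z]) for q in w]);S=2*half*k
    return cv2.warpPerspective(im,cv2.getPerspectiveTransform(src,np.float32([[0,0],[S,0],[S,S],[0,S]])),(S,S),flags=cv2.INTER_CUBIC)
E
cat > a.py <<'E'
from h import *
r=lambda u,v,z:crop("top",u,v,(150,145),5.6,z)
nl,nr,fl=r(310,478,12),r(732,497,12),r(336,65,12)
print("plate",nl,nr,fl,np.linalg.norm(nr-nl),np.linalg.norm(fl-nl))
e=nl-nr; ya=np.arctan2(e[1],e[0])-np.pi/2; e=fl-nl; yb=np.arctan2(e[1],e[0]); print("yaw",ya,yb)
m=[crop("top",u,v,(330,180),6,3) for u,v in((63,93),(272,73),(318,415),(107,437))]
print("mat",np.mean(m,0),[np.linalg.norm(m[i]-m[i-1]) for i in range(4)]); d=(m[2]+m[3]-m[0]-m[1])/2; print("mat x axis",np.arctan2(d[1],d[0]),"free",np.mean(m,0)+45*d/np.linalg.norm(d))
im={n:cv2.imread(f"pics/{n}0.png") for n in P}
def top(n,g,rad,z):
    x=cv2.cvtColor(im[n],cv2.COLOR_BGR2GRAY);u,v=g
    hs=cv2.inRange(im[n],(0,0,0),(75,60,60))
    cv2.imwrite("/tmp/x.png",hs)
    return None
tops={}
for nm,g in dict(cured=(223,215),fresh=(167,200),mat=(364.5,206)).items():
    x0,y0=int(g[0])-11,int(g[1])-11
    b=im["top"][y0:y0+23,x0:x0+23].astype(int)
    k=((b[...,0]-b[...,2]>12)&(b.sum(2)<260)).astype(np.uint8)   # bluish glass
    M=cv2.moments(k,True);c=(x0+M["m10"]/M["m00"],y0+M["m01"]/M["m00"])
    z=48+dict(cured=12,fresh=0,mat=3)[nm]
    print(nm,k.sum(),c,ray("top",*c,z))
    tops[nm]=ray("top",*c,z)
row=[]
for n in("top","scene"):
  row.append(np.hstack([rect(n,im[n],tops["fresh"],z,40,4) for z in(10,48)]))
  row[-1]=cv2.resize(row[-1],None,fx=.9,fy=.9)
cv2.imwrite("pics/r1.png",np.vstack(row)); print(row[0].shape)
E
python3 a.py
```

```text
plate [457.00630896 108.13544056] [ 446.71501254 -122.78198373] [687.31803691  96.58336201] 231.14663661919246 230.60126311219997
yaw -0.044537526694331975 -0.0501164461196999
mat [ 482.73854051 -373.76093029] [np.float64(177.89905195158184), np.float64(109.28647565290281), np.float64(177.12024853104043), np.float64(108.68447899032506)]
mat x axis -3.0418653599149317 free [ 437.9621296  -378.24122339]
cured 71 (222.04225352112675, 215.01408450704224) [499.25204226  52.96871432]
fresh 67 (165.7910447761194, 199.8955223880597) [545.70803796 223.48603133]
mat 61 (364.60655737704917, 205.7377049180328) [ 527.85655071 -373.30717158]
(288, 576, 3)
```

View pics/r1.png

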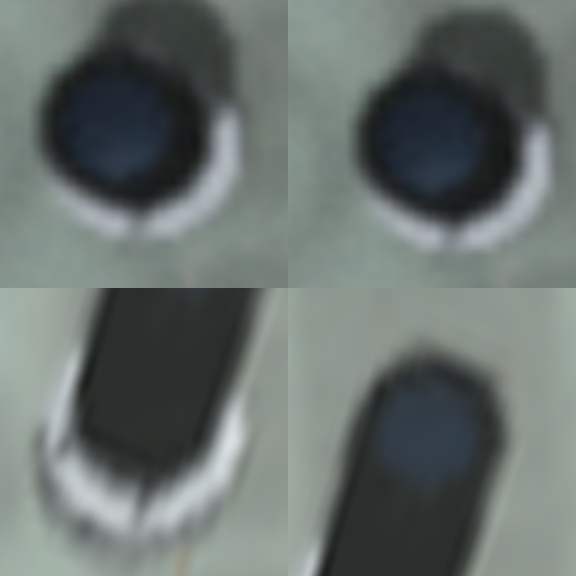

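The near half of the fresh flange is fully round in both views, so its flat faces away, roughly +x. I'll refine that later. The nest is at about (499.5,53) with fixture yaw about -0.047. Moving toward the cured cell now.

apply_moves(plan=[9.6,-10.6,0,0,0,4.24,-1,9.6,-10.6,0,0,0,4.24,-1,9.6,-10.6,0,0,0,4.24,-1,9.6,-10.6,0,0,0,4.24,-1,9.6,-10.6,0,0,0,4.24,-1], grip_force=20)

```text
t: 0.72
tool_pos: [364.9, -325.8, 238.3]
tcp_rot: [-3.141, 0.0, -0.048]
wrist_force: [0.9, -0.3, -0.1]
opening: 88.1
gripper_force: 0.0
```

```bash
cat > g.py <<'E'
import sys,numpy as np
from station import get_obs
from scipy.spatial.transform import Rotation as Ro
s=get_obs();p=s["tool_pos"];R=Ro.from_euler("xyz",s["tcp_rot"])
print("t",round(s["t"],2),"pos",p.round(1),"rot",s["tcp_rot"].round(4),"F",s["wrist_force"].round(1),"open",round(s["opening"],1),"gf",round(s["gripper_force"],1))
for a in sys.argv[1:]:
    v=[float(q) for q in a.split(",")]
    G=Ro.from_euler("xyz",[np.pi,0,v[3]])
    print(a,"->",(R.inv().apply(np.array(v[:3])-p)/50).round(3),((R.inv()*G).as_rotvec(degrees=True)/6).round(3))
E
python3 g.py 499.3,53,180,-.047
```

```text
t 0.72 pos [ 364.9 -325.8  238.3] rot [-3.1412e+00  1.0000e-04 -4.7800e-02] F [ 0.9 -0.3 -0.1] open 88.1 gf 0.0
499.3,53,180,-.047 -> [ 2.323 -7.695  1.169] [-0.004  0.001 -0.008]
```

apply_moves(plan=[2.32,-7.7,1.17,0,0,0,-1,2.32,-7.7,1.17,0,0,0,-1,2.32,-7.7,1.17,0,0,0,-1,2.32,-7.7,1.17,0,0,0,-1,2.32,-7.7,1.17,0,0,0,-1])

```text
t: 1.35
tool_pos: [468.0, -34.3, 193.4]
tcp_rot: [3.141, -0.0, -0.047]
wrist_force: [0.3, -0.9, 0.2]
opening: 88.1
gripper_force: 0.0
```

```bash
python3 g.py 499.3,53,80,-.047
```

```text
t 1.35 pos [468.  -34.3 193.4] rot [ 3.1415e+00 -3.0000e-04 -4.7200e-02] F [ 0.3 -0.9  0.2] open 88.1 gf 0.0
499.3,53,80,-.047 -> [ 0.542 -1.774  2.267] [ 0.001 -0.003 -0.002]
```

apply_moves(plan=[0.54,-1.77,0.5,0,0,0,-1,0.54,-1.77,1.5,0,0,0,-1,0.54,-1.77,1.5,0,0,0,-1,0.54,-1.77,1.5,0,0,0,-1,0.54,-1.77,1.5,0,0,0,-1])

```text
t: 1.98
tool_pos: [500.3, 49.8, 120.6]
tcp_rot: [-3.142, -0.003, -0.049]
wrist_force: [0.4, -0.4, 0.3]
opening: 87.9
gripper_force: 0.0
```

```bash
python3 g.py 499.3,53,26,-.047
```

```text
t 1.98 pos [500.3  49.8 120.6] rot [-3.1415 -0.0032 -0.0486] F [ 0.4 -0.4  0.3] open 87.9 gf 0.0
499.3,53,26,-.047 -> [-0.03  -0.062  1.893] [-0.001 -0.031 -0.015]
```

apply_moves(plan=[-0.02,-0.06,0.9,0,0,0,-1,-0.02,-0.06,1.6,0,0,0,-1,-0.02,-0.06,1.88,0,0,0,-1,-0.02,-0.06,1.88,0,0,0,-1,-0.02,-0.06,1.88,0,0,0,-1])

```text
t: 2.6
tool_pos: [500.0, 53.6, 26.5]
tcp_rot: [-3.141, -0.003, -0.048]
wrist_force: [-0.6, 0.7, -0.6]
opening: 88.0
gripper_force: 0.0
```

```bash
python3 g.py 499.3,53,26,-.047;python3 g.py 499.3,53,26,-.047
```

```text
t 2.6 pos [500.   53.6  26.5] rot [-3.1413 -0.0033 -0.0478] F [-0.6  0.7 -0.6] open 88.0 gf 0.0
499.3,53,26,-.047 -> [-0.013  0.013  0.011] [-0.003 -0.031 -0.007]
t 2.6 pos [500.   53.6  26.5] rot [-3.1413 -0.0033 -0.0478] F [-0.6  0.7 -0.6] open 88.0 gf 0.0
499.3,53,26,-.047 -> [-0.013  0.013  0.011] [-0.003 -0.031 -0.007]
```

Good. Close on the cured cell.

apply_moves(plan=[0,0,0,0,0,0,1,0,0,0,0,0,0,1,0,0,0,0,0,0,1,0,0,0,0,0,0,1,0,0,0,0,0,0,1])

```text
t: 3.22
tool_pos: [498.1, 53.9, 24.7]
tcp_rot: [3.142, 0.0, -0.047]
wrist_force: [0.1, 0.6, 0.4]
opening: 41.4
gripper_force: 20.0
```

```bash
python3 g.py
```

```text
t 3.23 pos [498.1  53.9  24.7] rot [ 3.1416e+00  2.0000e-04 -4.7200e-02] F [0.1 0.6 0.4] open 41.4 gf 20.0
```

apply_moves(plan=[0,0,-0.2,0,0,0,1,0,0,-0.5,0,0,0,1,0,0,-1.0,0,0,0,1,0,0,-1.5,0,0,0,1,0,0,-1.8,0,0,0,1])

```text
t: 3.85
tool_pos: [499.3, 53.9, 117.2]
tcp_rot: [-3.141, -0.003, -0.047]
wrist_force: [-0.5, -0.5, -0.1]
opening: 41.3
gripper_force: 20.0
```

```bash
python3 g.py 438,-378,110,.1
```

```text
t 3.85 pos [499.3  53.9 117.2] rot [-3.1413 -0.0032 -0.0472] F [-0.5 -0.5 -0.1] open 41.3 gf 20.0
438,-378,110,.1 -> [-0.817  8.687  0.138] [-1.000e-03 -3.000e-02 -1.406e+00]
```

apply_moves(plan=[-0.08,0.8,0,0,0,-0.2,1,-0.17,1.8,0,0,0,-0.4,1,-0.27,2.9,0,0,0,-0.6,1,-0.37,4.0,0,0,0,-0.8,1,-0.47,5.0,0,0,0,-1.0,1])

```text
t: 4.47
tool_pos: [462.5, -196.5, 115.3]
tcp_rot: [3.141, -0.001, 0.058]
wrist_force: [0.2, -0.7, -1.4]
opening: 41.1
gripper_force: 20.0
```

apply_moves(plan=[-0.06,1.0,0,0,0,-0.1,1,-0.13,2.0,0,0,0,-0.3,1,-0.2,2.9,0,0,0,-0.4,1,-0.25,3.5,0,0,0,-0.4,1,-0.25,3.7,0,0,0,-0.4,1])

```text
t: 5.1
tool_pos: [460.8, -381.7, 115.0]
tcp_rot: [3.141, -0.0, 0.097]
wrist_force: [1.0, 0.7, -0.6]
opening: 41.9
gripper_force: 20.0
```

apply_moves(plan=[0,0,0.2,0,0,0,1,0,0,0.4,0,0,0,1,0,0,0.7,0,0,0,1,0,0,0.8,0,0,0,1,0,0,0.8,0,0,0,1])

```text
t: 5.72
tool_pos: [460.7, -379.3, 73.7]
tcp_rot: [-3.14, 0.001, 0.1]
wrist_force: [0.1, 0.1, -1.3]
opening: 41.1
gripper_force: 20.0
```

```bash
python3 g.py 438,-378,17,.1; python3 - <<'E'
from h import *
for n in P: cv2.imwrite(f"pics/{n}1.png",read_camera(n))
E
```

```text
t 5.72 pos [ 460.7 -379.3   73.7] rot [-3.1402e+00  1.2000e-03  9.9900e-02] F [ 0.1  0.1 -1.3] open 41.1 gf 20.0
438,-378,17,.1 -> [-0.448 -0.07   1.135] [-0.013  0.011 -0.001]
```

apply_moves(plan=[-0.45,-0.05,0,0,0,0,1,-0.45,-0.05,0.5,0,0,0,1,-0.45,-0.05,0.8,0,0,0,1,-0.45,-0.05,1.0,0,0,0,1,-0.45,-0.05,1.06,0,0,0,1])

```text
t: 6.45
tool_pos: [438.4, -379.7, 21.1]
tcp_rot: [-3.141, 0.001, 0.1]
wrist_force: [0.4, -0.7, 0.0]
opening: 41.4
gripper_force: 20.0
```

apply_moves(plan=[0,0,0.03,0,0,0,1,0,0,0.05,0,0,0,1,0,0,0.05,0,0,0,1,0,0,0.05,0,0,0,1])

```text
t: 6.95
tool_pos: [438.6, -380.1, 19.5]
tcp_rot: [3.141, -0.0, 0.099]
wrist_force: [0.2, -0.4, -0.6]
opening: 41.6
gripper_force: 20.0
```

```bash
python3 g.py 438,-378,17,.1
```

```text
t 6.95 pos [ 438.6 -380.1   19.5] rot [ 3.1411e+00 -4.0000e-04  9.9400e-02] F [ 0.2 -0.4 -0.6] open 41.6 gf 20.0
438,-378,17,.1 -> [-0.008 -0.042  0.051] [ 0.004 -0.004 -0.006]
```

apply_moves(plan=[0,0,0.02,0,0,0,1,0,0,0.04,0,0,0,1,0,0,0.06,0,0,0,1,0,0,0.06,0,0,0,1])

```text
t: 7.45
tool_pos: [438.3, -379.8, 16.0]
tcp_rot: [-3.141, 0.0, 0.099]
wrist_force: [-0.3, 0.2, -1.0]
opening: 41.6
gripper_force: 20.0
```

apply_moves(plan=[0,0,0.02,0,0,0,1,0,0,0.03,0,0,0,1,0,0,0.03,0,0,0,1])

```text
t: 7.82
tool_pos: [438.5, -379.9, 15.7]
tcp_rot: [-3.142, 0.0, 0.099]
wrist_force: [-1.3, 3.0, 6.5]
opening: 41.8
gripper_force: 20.0
```

apply_moves(plan=[0,0,0,0,0,0,-1,0,0,0,0,0,0,-1,0,0,-0.5,0,0,0,-1,0,0,-1.5,0,0,0,-1,0,0,-2.5,0,0,0,-1])

```text
t: 8.45
tool_pos: [438.0, -379.5, 140.3]
tcp_rot: [-3.141, 0.001, 0.099]
wrist_force: [0.4, 0.1, 0.1]
opening: 87.6
gripper_force: 0.0
```

```bash
python3 - <<'E'
from h import *
im={n:cv2.imread(f"pics/{n}1.png") for n in P}
# fresh cell both views, rectified at flange top; angular brightness profiles of flange annulus & body rim
c=np.array([545.7,223.5]); 
for n in P:
  g=cv2.cvtColor(im[n],cv2.COLOR_BGR2GRAY).astype(np.float32)
  for z,rs in((10,(25,27)),(5,(24,26)),(48,(17,19))):
    row=[]
    for a in range(0,360,15):
      t=np.radians(a);row.append(int(np.mean([cv2.getRectSubPix(g,(1,1),tuple(map(float,proj(n,[c[0]+r*np.cos(t),c[1]+r*np.sin(t),z]))))[0,0] for r in rs])))
    print(n,z,row)
tiles=[]
for n in("top","scene"):
  tiles.append(np.hstack([rect(n,im[n],c,z,40,5) for z in(5,48)]))
# current state too
cur=read_camera("top");cv2.imwrite("pics/top2.png",cur)
cv2.imwrite("pics/r2.png",np.hstack([np.vstack(tiles)[:, :]])[:800,:800])
E
python3 g.py 545.7,223.5,120,0
```

```text
scene 10 [48, 48, 48, 147, 186, 186, 174, 152, 179, 192, 188, 191, 166, 187, 172, 174, 192, 192, 203, 176, 74, 48, 48, 49]
scene 5 [48, 48, 49, 117, 183, 175, 150, 138, 148, 137, 131, 145, 144, 145, 145, 150, 158, 192, 209, 189, 78, 48, 48, 48]
scene 48 [64, 68, 65, 59, 59, 58, 52, 50, 51, 50, 53, 52, 54, 50, 50, 57, 69, 72, 74, 71, 72, 64, 63, 63]
top 10 [63, 42, 39, 38, 37, 42, 54, 92, 148, 173, 175, 167, 149, 169, 167, 169, 170, 168, 153, 146, 85, 65, 63, 65]
top 5 [57, 38, 35, 35, 34, 36, 41, 73, 135, 173, 180, 164, 154, 172, 169, 169, 170, 169, 156, 151, 92, 67, 62, 62]
top 48 [36, 37, 40, 42, 42, 46, 47, 51, 56, 70, 77, 69, 55, 37, 36, 34, 29, 32, 30, 30, 31, 37, 39, 40]
t 8.5 pos [ 441.7 -382.9  148.6] rot [ 3.1334 -0.0071  0.0995] F [ 1.6 -1.4  4.6] open 88.0 gf 0.0
545.7,223.5,120,0 -> [  3.271 -11.865   0.499] [ 0.074 -0.072  0.95 ]
```

```bash
python3 - <<'E'
from h import *
im={"scene":cv2.imread("pics/scene1.png"),"top":cv2.imread("pics/top2.png")}
c=np.array([545.7,223.5])
a=np.hstack([rect(n,im[n],c,10,40,5) for n in("top","scene")])
h=cv2.cvtColor(a,cv2.COLOR_BGR2HSV);h[...,1]=cv2.multiply(h[...,1],3);a=cv2.cvtColor(h,cv2.COLOR_HSV2BGR)
m=rect("top",im["top"],(480,-375),3,100,2)
m=cv2.convertScaleAbs(m,alpha=1.8)[100:300]
cv2.imwrite("pics/r3.png",np.vstack([a,np.hstack([m,m*0])]))
E
```

```text
(no output)
```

View pics/r3.png

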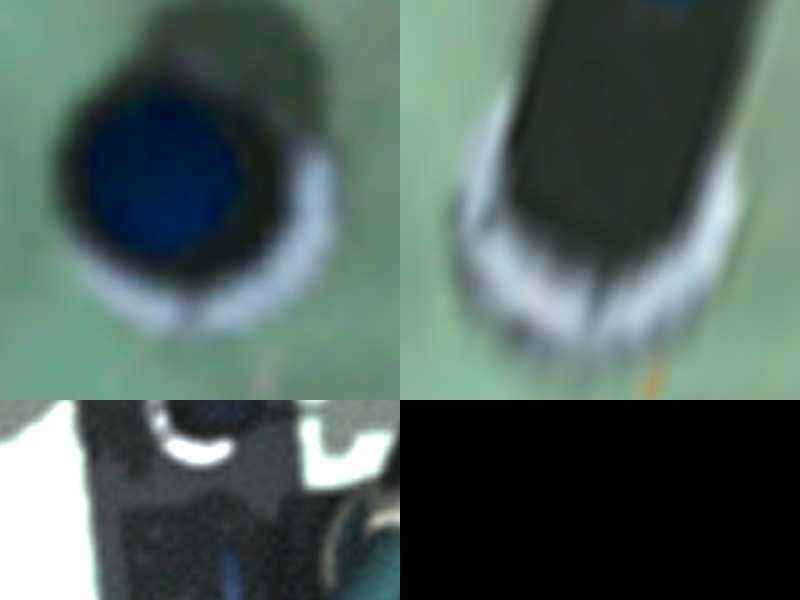

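```bash
python3 - <<'E'
from h import *
im={"scene":cv2.imread("pics/scene1.png"),"top":cv2.imread("pics/top0.png")}
def prof(n,c,z,rs,azs):
  f=im[n].astype(np.float32); 
  for a in azs:
    t=np.radians(a);row=[]
    for r in rs:
      u,v=proj(n,[c[0]+r*np.cos(t),c[1]+r*np.sin(t),z]); q=[cv2.getRectSubPix(f[...,k].copy(),(1,1),(float(u),float(v)))[0,0] for k in range(3)]
      row.append(f"{int(sum(q)/3)}/{int(q[1]-(q[0]+q[2])/2)}")
    print(n,a,*row)
rs=range(18,36,2)
c=(545.7,223.5)
print("fresh");prof("top",c,10,rs,range(90,315,15)); prof("scene",c,10,rs,range(45,300,15))
print("cured in nest"); prof("top",(499.3,53),22,rs,range(90,300,15))
print("mat");prof("top",(527.9,-373.3),13,rs,range(0,360,20))
E
```

```text
fresh
top 90 40/0 36/0 31/0 35/1 47/2 70/4 95/6 116/8 122/9
top 105 40/0 37/0 41/1 59/2 84/3 108/6 121/8 123/9 122/8
top 120 38/1 53/0 79/0 113/1 138/3 147/6 145/8 139/10 136/9
top 135 54/0 85/1 123/1 153/1 164/2 154/5 145/8 142/10 142/11
top 150 69/0 111/0 147/0 170/0 162/3 147/5 139/8 138/10 141/10
top 165 78/0 116/0 155/0 162/0 154/2 136/6 132/8 131/9 135/10
top 180 69/0 105/1 130/1 145/0 138/3 131/5 126/8 127/8 129/9
top 195 106/1 143/1 171/1 170/2 156/3 134/5 131/8 129/9 130/9
top 210 110/1 153/1 170/1 171/1 153/3 138/6 136/8 136/9 136/9
top 225 106/0 147/1 171/0 168/1 157/2 139/5 130/8 131/9 133/9
top 240 111/0 152/0 175/1 175/1 157/3 135/5 126/6 125/8 127/8
top 255 99/1 139/0 174/0 172/1 158/3 131/4 120/5 117/6 118/7
top 270 89/0 135/0 166/0 169/0 143/1 117/3 114/6 116/7 119/9
top 285 69/0 105/0 140/0 145/0 135/1 108/3 107/5 110/6 115/8
top 300 41/2 57/1 72/1 78/2 76/2 78/3 92/4 105/5 111/6
scene 45 47/3 48/2 49/2 78/2 149/4 176/6 172/7 169/9 166/10
scene 60 49/2 60/2 102/2 177/2 186/3 182/4 175/7 173/10 174/11
scene 75 63/2 98/2 148/2 192/2 186/2 180/4 174/8 174/10 174/11
sce
[... 2021 characters left out ...]
3/0
top 100 41/1 56/1 62/1 65/1 63/0 51/0 37/0 30/1 27/1
top 120 42/2 61/1 77/1 84/1 78/1 61/1 43/1 32/2 26/3
top 140 36/1 54/0 70/0 77/0 72/0 60/0 44/0 30/0 26/0
top 160 33/0 48/0 65/1 76/0 76/0 64/0 47/1 34/1 26/1
top 180 29/2 42/1 60/1 71/1 74/1 70/0 51/0 36/0 26/0
top 200 24/2 33/1 52/0 66/0 70/0 59/1 42/1 32/0 26/0
top 220 20/1 21/2 27/1 29/1 28/1 28/0 25/0 23/0 22/0
top 240 23/0 20/1 21/1 20/1 20/2 22/2 22/2 23/1 23/0
top 260 32/-2 32/-2 28/-1 23/0 21/0 19/1 19/2 23/1 24/1
top 280 34/-2 35/-2 33/-2 29/-1 25/0 23/0 23/1 24/2 25/1
top 300 35/0 34/0 31/0 27/-1 25/0 23/0 22/0 23/0 25/1
top 320 31/0 29/0 26/0 25/1 24/1 24/1 25/1 25/1 28/1
top 340 29/0 28/0 32/0 38/0 43/1 37/1 32/1 28/2 27/1
```

```bash
python3 - <<'E'
from h import *
a=[cv2.imread("pics/top0.png"),cv2.imread("pics/top1.png"),cv2.imread("pics/top2.png")]
im={"scene":(cv2.imread("pics/scene0.png").astype(np.float32)+cv2.imread("pics/scene1.png"))/2,"top":sum(x.astype(np.float32) for x in a)/3}
def prof(n,c,z,rs,azs):
  f=im[n]
  for a in azs:
    t=np.radians(a);row=[]
    for r in rs:
      u,v=proj(n,[c[0]+r*np.cos(t),c[1]+r*np.sin(t),z]); q=[cv2.getRectSubPix(np.ascontiguousarray(f[...,k],dtype=np.float32),(1,1),(float(u),float(v)))[0,0] for k in range(3)]
      row.append(f"{int(sum(q)/3)}/{q[1]-(q[0]+q[2])/2:.1f}")
    print(n,a,*row)
c=(545.7,223.5);rs=range(18,37,2)
prof("top",c,10,rs,list(range(285,375,7)))
prof("scene",c,10,rs,[30,36,42,48,54,60,66,270,276,282,288,294,300])
E
```

```text
top 285 73/1.6 110/0.9 146/0.5 152/0.9 143/1.7 114/3.0 112/5.4 116/7.4 122/8.2 125/8.5
top 292 57/1.8 81/1.1 108/1.0 117/1.3 115/1.9 104/3.7 105/5.5 114/6.9 118/7.5 120/8.0
top 299 45/2.0 63/1.4 79/1.5 87/2.3 84/3.5 86/4.7 100/5.8 112/6.6 119/7.4 120/7.7
top 306 38/2.2 53/2.0 66/1.5 68/2.7 67/3.5 72/4.5 81/5.6 98/6.3 111/6.9 117/6.9
top 313 37/2.1 48/2.8 60/2.8 65/3.3 63/3.8 62/4.0 68/4.7 76/4.6 89/5.3 105/6.8
top 320 33/1.3 45/2.2 58/3.0 62/3.6 62/4.2 61/4.9 61/5.2 62/4.9 69/5.1 79/5.4
top 327 34/1.6 40/1.9 49/2.4 57/3.4 60/4.0 61/4.3 61/4.4 61/4.8 63/5.4 68/5.1
top 334 33/1.6 39/2.5 47/3.1 54/4.0 58/4.9 61/4.4 62/4.4 63/4.8 62/4.9 64/4.8
top 341 34/1.4 40/2.0 48/2.6 56/2.9 59/4.0 62/4.4 63/4.4 63/4.8 64/5.0 65/4.8
top 348 35/1.5 38/1.5 49/1.7 59/2.2 65/3.5 65/4.2 64/4.4 65/4.7 65/5.1 66/5.5
top 355 35/1.5 36/1.6 44/2.0 55/2.5 66/3.0 67/3.0 66/3.4 65/4.1 65/4.7 66/5.1
top 362 35/0.8 35/1.5 40/1.4 50/1.5 61/1.7 65/2.5 66/3.6 64/5.0 63/4.4 64/4.0
top 369 36/0.2 34/1.0 34/1.5 39/1.6 46/1.2 54/1.8 59/2.6 62/3.4 63/3.5 66/3.8
scene 30 46/2.6 46/2.6 46/2.7 46/2.8 46/3.0 47/3.2 80/4.2 110/
[... 369 characters left out ...]
ene 60 47/3.0 59/2.4 100/2.2 173/2.4 182/3.1 177/4.3 171/8.0 169/10.3 169/11.1 170/12.0
scene 66 53/2.7 74/2.1 126/2.0 186/2.2 183/2.7 178/4.5 172/8.2 170/10.1 170/11.3 170/11.9
scene 270 81/2.6 121/2.5 177/2.7 208/2.8 200/3.2 174/5.7 148/8.7 148/8.6 151/8.3 151/8.1
scene 276 66/2.7 102/2.4 150/2.5 200/2.7 192/3.6 172/5.0 155/7.5 147/8.7 149/8.6 150/8.7
scene 282 49/2.7 83/2.5 119/2.2 166/2.5 192/3.5 170/5.2 154/6.8 148/8.0 147/8.4 148/8.8
scene 288 47/2.7 60/2.6 92/2.2 122/2.7 155/4.0 169/5.5 151/7.0 144/7.9 146/8.3 148/8.7
scene 294 47/2.6 47/2.7 62/2.7 85/3.0 107/3.9 132/5.4 156/7.0 149/7.7 146/8.0 147/8.3
scene 300 47/2.5 47/2.7 46/2.7 54/2.7 72/3.4 87/4.2 110/5.6 132/7.4 147/8.3 147/7.9
```

The chroma profiles put the fresh cell's flat at an azimuth of about 324°, so its x axis is at about 144°. The plan is to pick with tool yaw 144°, routing along x≈440 to stay clear of the hold-down arm and lever.

apply_moves(plan=[0.13,-1.2,0,0,0,-1.6,-1,0.26,-2.4,0,0,0,-3.2,-1,0.39,-3.6,0,0,0,-4.8,-1,0.5,-4.8,0,0,0,-6.4,-1,0.62,-6.0,0,0,0,-8,-1])

```text
t: 9.12
tool_pos: [439.4, -76.6, 139.7]
tcp_rot: [3.141, -0.001, 0.942]
wrist_force: [0.9, 0.0, 0.8]
opening: 88.0
gripper_force: 0.0
```

```bash
python3 g.py 440,224,150,1.7 545.7,223.5,120,2.513; python3 -c "
from station import *;print(get_obs()['joint_positions'])"
```

```text
t 9.12 pos [439.4 -76.6 139.7] rot [ 3.1407e+00 -5.0000e-04  9.4210e-01] F [0.9 0.  0.8] open 88.0 gf 0.0
440,224,150,1.7 -> [ 4.869 -3.525 -0.206] [ 1.000e-02 -2.000e-03 -7.238e+00]
545.7,223.5,120,2.513 -> [ 6.104 -1.81   0.396] [ 1.1000e-02  3.0000e-03 -1.5001e+01]
[-2.28505015e-01 -9.03128209e-02  2.17944541e+00  1.66534256e-04
  1.05144057e+00  4.00148764e-01]
```

apply_moves(plan=[0.98,-0.7,0,0,0,-1.6,-1,1.96,-1.4,0,0,0,-3.2,-1,2.94,-2.1,0,0,0,-4.8,-1,3.9,-2.8,0,0,0,-6.4,-1,4.85,-3.5,0,0,0,-8,-1])

```text
t: 9.75
tool_pos: [441.9, 222.8, 139.8]
tcp_rot: [3.141, -0.0, 1.781]
wrist_force: [1.0, -0.3, -0.1]
opening: 87.9
gripper_force: 0.0
```

```bash
python3 g.py 545.7,223.5,120,2.513
```

```text
t 9.75 pos [441.9 222.8 139.8] rot [ 3.1405 -0.      1.7808] F [ 1.  -0.3 -0.1] open 87.9 gf 0.0
545.7,223.5,120,2.513 -> [-0.42   2.032  0.398] [ 1.000e-02  4.000e-03 -6.992e+00]
```

apply_moves(plan=[-0.1,0.5,0,0,0,-1.6,-1,-0.2,1.0,0.2,0,0,-3.2,-1,-0.32,1.5,0.4,0,0,-4.8,-1,-0.42,2.03,0.6,0,0,-6.2,-1,-0.42,2.03,0.8,0,0,-7.0,-1])

```text
t: 10.38
tool_pos: [547.8, 220.9, 99.3]
tcp_rot: [3.14, 0.001, 2.51]
wrist_force: [-1.2, 0.0, -0.1]
opening: 88.2
gripper_force: 0.0
```

```bash
python3 g.py 545.7,223.5,14,2.513
```

```text
t 10.38 pos [547.8 220.9  99.3] rot [3.1404e+00 1.0000e-03 2.5105e+00] F [-1.2  0.  -0.1] open 88.2 gf 0.0
545.7,223.5,14,2.513 -> [0.067 0.015 1.705] [ 0.012  0.01  -0.024]
```

apply_moves(plan=[0.06,0.01,0.8,0,0,0,-1,0.06,0.01,1.4,0,0,0,-1,0.06,0.01,1.69,0,0,0,-1,0.06,0.01,1.69,0,0,0,-1,0.06,0.01,1.69,0,0,0,-1])

```text
t: 11.0
tool_pos: [544.7, 223.3, 16.4]
tcp_rot: [3.14, 0.001, 2.508]
wrist_force: [0.4, -0.1, 0.4]
opening: 88.2
gripper_force: 0.0
```

apply_moves(plan=[0,0,0,0,0,0,1,0,0,0,0,0,0,1,0,0,0,0,0,0,1,0,0,0,0,0,0,1,0,0,0,0,0,0,1])

```text
t: 11.62
tool_pos: [543.9, 223.1, 15.4]
tcp_rot: [3.141, 0.0, 2.508]
wrist_force: [0.1, -0.0, 0.5]
opening: 41.5
gripper_force: 20.0
```

```bash
python3 g.py
```

```text
t 11.62 pos [543.9 223.1  15.4] rot [3.1410e+00 3.0000e-04 2.5079e+00] F [ 0.1 -0.   0.5] open 41.5 gf 20.0
```

apply_moves(plan=[0,0,-0.3,0,0,0,1,0,0,-0.9,0,0,0,1,0,0,-1.7,0,0,0,1,0.2,-0.15,-2.0,0,0,1.5,1,0.4,-0.3,-2.0,0,0,3,1])

```text
t: 12.25
tool_pos: [519.9, 223.2, 118.4]
tcp_rot: [3.137, 0.001, 2.188]
wrist_force: [-0.7, 0.7, -1.6]
opening: 41.4
gripper_force: 20.0
```

apply_moves(plan=[0,0,0,0,0,1.6,1,0,0,0,0,0,3.2,1,0,0,0,0,0,4.8,1,0,0,0,0,0,6.4,1,0,0,0,0,0,8,1])

```text
t: 12.88
tool_pos: [518.6, 222.6, 116.0]
tcp_rot: [3.141, -0.0, 1.35]
wrist_force: [0.0, 0.0, -0.6]
opening: 41.4
gripper_force: 20.0
```

apply_moves(plan=[0,0,0,0,0,1.6,1,0,0,0,0,0,3.2,1,0,0,0,0,0,4.8,1,0,0,0,0,0,6.4,1,0,0,0,0,0,8,1])

```text
t: 13.5
tool_pos: [518.5, 222.7, 116.0]
tcp_rot: [3.142, -0.0, 0.513]
wrist_force: [-0.0, -0.6, -0.6]
opening: 40.9
gripper_force: 20.0
```

```bash
python3 g.py 499.3,53,90,-.047
```

```text
t 13.5 pos [518.5 222.7 116. ] rot [ 3.1415e+00 -2.0000e-04  5.1280e-01] F [-0.  -0.6 -0.6] open 40.9 gf 20.0
499.3,53,90,-.047 -> [-2.     2.768  0.52 ] [ 0.000e+00 -2.000e-03  5.346e+00]
```

apply_moves(plan=[0,0,0,0,0,1.6,1,0,0,0,0,0,3.2,1,0,0,0,0,0,4.6,1,0,0,0,0,0,5.35,1,0,0,0,0,0,5.35,1])

```text
t: 14.12
tool_pos: [518.6, 222.6, 115.9]
tcp_rot: [-3.141, -0.0, -0.041]
wrist_force: [-0.5, 0.3, -0.7]
opening: 41.3
gripper_force: 20.0
```

```bash
python3 g.py 499.3,53,90,-.047; python3 - <<'E'
from h import *
for n in P: cv2.imwrite(f"pics/{n}3.png",read_camera(n))
p=get_obs()["tool_pos"];zf=p[2]-15.2+10
im=cv2.imread("pics/scene3.png");a=rect("scene",im,p[:2],zf,40,10)
u,v=proj("scene",[p[0],p[1],zf]).round().astype(int);print(u,v)
b=cv2.resize(im[v-30:v+20,u-30:u+30],None,fx=8,fy=8,interpolation=cv2.INTER_CUBIC)
o=cv2.imread("pics/scene0.png");u,v=proj("scene",[499.3,53,22]).round().astype(int)
c=cv2.resize(o[v-30:v+20,u-20:u+20],None,fx=8,fy=8,interpolation=cv2.INTER_CUBIC)
cv2.imwrite("pics/r4.png",np.hstack([b,c])[:, :800])
E
```

```text
t 14.12 pos [518.6 222.6 115.9] rot [-3.1415e+00 -3.0000e-04 -4.1100e-02] F [-0.5  0.3 -0.7] open 41.3 gf 20.0
499.3,53,90,-.047 -> [-0.247  3.406  0.517] [-0.001 -0.003  0.057]
185 224
```

View pics/r4.png

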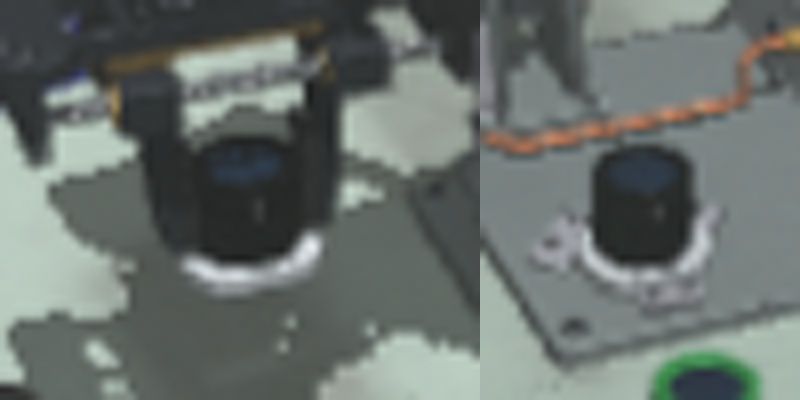

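The white tick shows on the body's side at (258,208) on the held cell and (658,212) on the cured cell, so the flat faces nearly the right way. I'll measure the tick more precisely.

```bash
python3 - <<'E'
from h import *
def go(f,c,zt,umid,vmid):
  g=cv2.cvtColor(cv2.imread(f),cv2.COLOR_BGR2GRAY).astype(np.float32)
  p0=proj("scene",[*c,zt]); 
  w=g[vmid-4:vmid+5,umid-7:umid+12]; print(w.astype(int))
  q=np.clip(w-55,0,None)
  q[:, :4]=0;q[:,13:]=0
  M=cv2.moments(q);u,v=umid-7+M["m10"]/M["m00"],vmid-4+M["m01"]/M["m00"]
  C=-P["scene"]["R"].T@P["scene"]["t"]
  # intersect ray with cylinder r21
  R=P["scene"]["R"];d=R.T@np.array([(u-P["scene"]["cx"])/P["scene"]["fx"],(v-P["scene"]["cy"])/P["scene"]["fy"],1])
  o=C[:2]-c;a=d[:2]@d[:2];b=o@d[:2];e=o@o-21**2;D=b*b-a*e;t=(-b-np.sqrt(D))/a;X=C+t*d
  print(f,(u,v),X,np.degrees(np.arctan2(*(X[:2]-c)[::-1]))%360, "tick z rel",X[2])
# crop origins
u,v=proj("scene",[518.6,222.6,110.7]).round().astype(int); go("pics/scene3.png",np.array([518.6,222.6]),0,int(u-30+258/8),int(v-30+208/8))
u,v=proj("scene",[499.3,53,22]).round().astype(int); go("pics/scene0.png",np.array([499.3,53]),0,int(u-20+178/8),int(v-30+212/8))
E
```

```text
[[ 41  47  55  56  58  58  56  55  55  49  43  41  43  48  49  49  49  69
   99]
 [ 41  44  50  51  52  55  50  47  47  42  43  39  42  49  50  49  56  90
  136]
 [ 40  40  40  41  44  45  45  42  40  40  39  39  41  51  49  49  60 120
  193]
 [ 39  40  40  40  40  41  42  46  40  40  40  39  42  50  49  50  64 126
  194]
 [ 39  39  41  41  41  41  47  60  41  39  40  40  42  49  50  51  74 133
  172]
 [ 40  39  39  39  40  39  46  59  40  40  40  40  43  48  49  50  73 112
  101]
 [ 41  41  40  40  40  39  43  54  41  41  41  41  43  50  54  57  76 102
  101]
 [ 41  41  41  42  40  41  41  40  42  42  41  41  50  76  81  81  93 101
  101]
 [ 40  42  41  40  41  40  41  41  41  41  42  42  86 155 146 110 100 101
  101]]
pics/scene3.png (189.95744680851064, 221.12765957446808) [500.27888004 212.33663975 126.88175889] 209.25723688305044 tick z rel 126.8817588927194
[[ 44  49  54  56  57  58  57  58  54  48  46  81 129 128 128 129 129 130
  129]
 [ 43  45  49  52  53  56  57  52  47  44  45  80 128 128 128 129 129 129
  129]
 [ 42  42  42  44  43  49  51  43  44  44  45  75 123 129 129 129 129 129
  130]
 [ 42  42  43  43  43  42  45  52  43  43  42  59 106 136 136 126 129 130
  130]
 [ 42  43  43  44  43  44  51  65  43  41  42  59 113 155 147 114 129 130
  130]
 [ 42  44  43  43  43  43  45  53  41  42  42  84 155 159 134 113 129 129
  128]
 [ 42  42  44  42  43  42  43  43  42  42  42 101 180 151 113 128 128 129
  129]
 [ 43  44  44  43  41  43  42  43  42  43  45 111 194 165 117 127 128 129
  129]
 [ 44  42  44  43  43  43  43  43  42  44  60 130 198 179 127 127 127 129
  130]]
pics/scene0.png (243.62587412587413, 233.8513986013986) [nan nan nan] nan tick z rel nan<stdin>:12: RuntimeWarning: invalid value encountered in sqrt
```

```bash
python3 - <<'E'
from h import *
p=P["scene"];R=p["R"];C=-R.T@p["t"]
for nm,c,z,du,dv,w in(("fresh",(518.6,222.6),110.7,-30+32,-30+26,0.5),("cured",(499.3,53),22,-20+22,-30+26,0)):
  u,v=proj("scene",[*c,z]).round(); u+=du-.26;v+=dv+w
  for off in(-.5,0,.5):
    d=R.T@np.array([(u+off-p["cx"])/p["fx"],(v-p["cy"])/p["fy"],1]);c=np.array(c)
    o=C[:2]-c;a=d[:2]@d[:2];b=o@d[:2];D=b*b-a*(o@o-441);t=(-b-np.sqrt(D))/a;X=C+t*d
    print(nm,off,X.round(1),np.degrees(np.arctan2(X[1]-c[1],X[0]-c[0]))%360)
E
```

```text
fresh -0.5 [497.7 224.5 137.3] 174.9219527722167
fresh 0 [497.6 222.9 136.9] 179.13453612941979
fresh 0.5 [497.6 221.3 136.5] 183.43876311315614
cured -0.5 [478.9  58.1  53.4] 166.02648488500444
cured 0 [478.6  56.4  53.2] 170.6336396007577
cured 0.5 [478.4  54.7  52.8] 175.35010058475163
```

apply_moves(plan=[0,0,0,0,0,1.5,1,0,0,0,0,0,3,1,0,0,0,0,0,4,1,0,0,0,0,0,4,1,0,0,0,0,0,4,1])

```text
t: 14.85
tool_pos: [518.6, 222.7, 115.3]
tcp_rot: [-3.142, 0.0, -0.459]
wrist_force: [0.7, 0.7, -1.1]
opening: 41.6
gripper_force: 20.0
```

```bash
cat > snap.py <<'E'
import sys
from h import *
k=sys.argv[1];a=sum(read_camera("scene").astype(np.float32) for _ in range(3))/3
np.save(f"pics/s{k}.npy",a);print(get_obs()["tcp_rot"],get_obs()["tool_pos"])
g=a.mean(2)
print(g[212:228:2,176:200].astype(int))
E
python3 snap.py A
```

```text
[-3.14155947e+00 -4.44570142e-05 -4.59816105e-01] [518.61786688 222.67605086 115.26017976]
[[ 44  47  63  82  54  46  44  45  45  42  46  46  44  42  46  48  42  42
   43  43  45  95 166 169]
 [ 49  46  40  39  44  49  49  50  49  50  50  50  50  46  38  39  42  42
   43  42  46  67  97  96]
 [ 49  47  41  39  41  47  52  56  57  58  57  47  46  43  41  39  41  42
   42  44  57  98 134 132]
 [ 49  48  43  38  38  39  39  39  39  39  39  39  39  38  38  39  42  44
   44  45  67 135 190 184]
 [ 48  48  44  38  39  39  39  54  78  38  39  38  38  39  39  41  48  49
   49  49  80 130  99  98]
 [ 49  49  47  40  40  40  40  39  40  39  39  40  40  40  40  41  46  49
   49  54  75  99  99  99]
 [ 96 146 130  53  40  40  40  40  41  41  39  40  40  40  40  50  79  82
   83  84  99  98  98  98]
 [115 190 219 204 127  85  43  39  40  39  39  40  52  92 146 194 218 193
  116  95  98  99  99 100]]
```

apply_moves(plan=[0,0,0,0,0,-1.6,1,0,0,0,0,0,-3.2,1,0,0,0,0,0,-4.8,1,0,0,0,0,0,-6.4,1,0,0,0,0,0,-8,1])

```text
t: 15.62
tool_pos: [518.6, 222.7, 115.2]
tcp_rot: [-3.142, 0.0, 0.383]
wrist_force: [-0.4, -0.8, -1.1]
opening: 41.3
gripper_force: 20.0
```

apply_moves(plan=[0,0,0,0,0,0,1,0,0,0,0,0,0,1])

```text
t: 15.88
tool_pos: [518.6, 222.7, 115.2]
tcp_rot: [-3.142, 0.0, 0.374]
wrist_force: [0.1, 0.6, -1.1]
opening: 41.2
gripper_force: 20.0
```

```bash
python3 snap.py B
```

```text
[-3.14158217e+00  2.13023746e-05  3.75655798e-01] [518.59262117 222.66453506 115.22032512]
[[ 45  46  48  47  41  39  40  39  41  46  46  44  39  38  37  39  44  47
   48  53  73 118 166 169]
 [ 42  44  44  43  43  43  45  52  44  45  49  50  52  57  45  40  42  47
   48  56  79  98  97  96]
 [ 42  43  44  43  42  41  40  44  57  58  59  51  45  39  39  39  40  47
   47  56  91 134 134 133]
 [ 42  42  45  44  43  40  36  37  36  39  40  38  38  41  46  39  39  46
   47  76 146 192 191 185]
 [ 42  43  44  44  43  42  37  37  38  38  38  38  38  50  70  39  44  76
  125 151 171 158  99  99]
 [ 43  42  43  44  44  43  41  40  39  39  39  39  39  40  39  40  91 179
  194 117  99  99  99  99]
 [ 45  42  45  51  48  47  43  40  39  40  39  40  40  40  39  42 119 219
  213 160  99  99  99  98]
 [ 82  73  72  65  56  58  50  42  39  38  39  40  52  93 136 156 201 158
  146 118  99  99 100 100]]
```

apply_moves(plan=[0,0,0,0,0,1.5,1,0,0,0,0,0,3,1,0,0,0,0,0,4,1,0,0,0,0,0,4,1,0,0,0,0,0,4,1])

```text
t: 16.65
tool_pos: [518.6, 222.7, 115.2]
tcp_rot: [3.142, 0.0, -0.041]
wrist_force: [-0.1, -0.1, -0.4]
opening: 41.4
gripper_force: 20.0
```

```bash
python3 snap.py C
```

```text
[-3.14155864e+00 -3.90594064e-05 -4.12700709e-02] [518.62202949 222.70124986 115.25565749]
[[ 43  43  57  82  54  42  45  45  45  41  42  43  41  38  38  39  43  49
   49  47  44  93 166 169]
 [ 43  44  46  40  39  44  49  50  50  50  52  60  60  58  45  40  42  48
   49  47  46  67  97  96]
 [ 44  44  45  41  40  45  52  55  56  58  58  50  45  40  39  39  41  48
   49  48  55  88 134 132]
 [ 44  43  43  43  38  39  39  39  39  40  40  40  39  40  39  38  41  49
   49  49  64 125 190 185]
 [ 47  48  47  48  38  38  39  39  38  39  45  58  39  39  39  39  42  48
   50  50  68 105  99  98]
 [ 51  51  50  48  40  40  41  39  39  40  40  40  39  41  40  41  50  74
   75  75  84  99  99  99]
 [ 53  51  50  48  42  41  41  41  40  40  40  40  40  40  39  62 141 218
  206 120  99  98  99  98]
 [ 84  98 141 153 132  93  43  40  40  40  40  40  53  95 144 175 211 197
  147 100  98  99 100 100]]
```

The tick fits put the flat within a few degrees of correct, so I'll use yaw of about -0.02. Moving over the nest.

```bash
python3 g.py 500,53.6,60,-.02
```

```text
t 16.8 pos [518.6 222.7 115.3] rot [-3.1416 -0.     -0.0413] F [-0.2  0.3 -0.6] open 41.5 gf 20.0
500,53.6,60,-.02 -> [-0.233  3.395  1.105] [-0.    -0.    -0.203]
```

apply_moves(plan=[-0.06,0.8,0.1,0,0,-0.2,1,-0.12,1.7,0.3,0,0,-0.2,1,-0.18,2.6,0.5,0,0,-0.2,1,-0.23,3.4,0.8,0,0,-0.2,1,-0.23,3.4,1.1,0,0,-0.2,1])

```text
t: 17.42
tool_pos: [499.8, 51.2, 59.9]
tcp_rot: [3.141, -0.0, -0.024]
wrist_force: [0.3, 0.4, -1.7]
opening: 41.4
gripper_force: 20.0
```

apply_moves(plan=[0,0,0.15,0,0,0,1,0,0,0.3,0,0,0,1,0,0,0.3,0,0,0,1,0,0,0.3,0,0,0,1])

```text
t: 17.92
tool_pos: [500.4, 54.0, 45.5]
tcp_rot: [-3.142, -0.001, -0.02]
wrist_force: [0.4, 0.6, -0.1]
opening: 41.6
gripper_force: 20.0
```

```bash
python3 g.py 500,53.6,36,-.02
```

```text
t 17.93 pos [500.4  54.   45.5] rot [-3.1415e+00 -6.0000e-04 -1.9800e-02] F [ 0.4  0.6 -0.1] open 41.6 gf 20.0
500,53.6,36,-.02 -> [-0.008  0.008  0.19 ] [-0.001 -0.006  0.002]
```

Now descend slowly, watching the force.

apply_moves(plan=[0,0,0.1,0,0,0,1,0,0,0.18,0,0,0,1,0,0,0.24,0,0,0,1,0,0,0.24,0,0,0,1])

```text
t: 18.42
tool_pos: [499.6, 53.2, 32.8]
tcp_rot: [3.142, 0.001, -0.021]
wrist_force: [0.2, 0.3, -0.6]
opening: 41.4
gripper_force: 20.0
```

apply_moves(plan=[0,0,0.03,0,0,0,1,0,0,0.05,0,0,0,1,0,0,0.05,0,0,0,1])

```text
t: 18.8
tool_pos: [499.9, 53.3, 30.7]
tcp_rot: [3.142, 0.0, -0.021]
wrist_force: [0.6, -0.1, -1.6]
opening: 41.0
gripper_force: 20.0
```

apply_moves(plan=[0,0,0.02,0,0,0,1,0,0,0.04,0,0,0,1,0,0,0.04,0,0,0,1])

```text
t: 19.18
tool_pos: [500.6, 53.3, 29.0]
tcp_rot: [-3.142, -0.001, -0.021]
wrist_force: [1.4, -0.1, -0.6]
opening: 41.3
gripper_force: 20.0
```

apply_moves(plan=[0,0,0.02,0,0,0,1,0,0,0.03,0,0,0,1,0,0,0.03,0,0,0,1])

```text
t: 19.55
tool_pos: [501.1, 53.3, 27.8]
tcp_rot: [-3.141, -0.002, -0.021]
wrist_force: [3.0, -0.2, 1.8]
opening: 41.6
gripper_force: 20.0
```

apply_moves(plan=[0.02,0,0.0,0,0,0,1,0.02,0,0.02,0,0,0,1,0.02,0,0.02,0,0,0,1])

```text
t: 19.92
tool_pos: [501.4, 53.3, 27.3]
tcp_rot: [-3.142, -0.0, -0.021]
wrist_force: [-0.3, -0.4, 9.8]
opening: 41.6
gripper_force: 20.0
```

apply_moves(plan=[0,0,0.01,0,0,0,1,0,0,0.02,0,0,0,1,0,0,0.02,0,0,0,1])

```text
t: 20.3
tool_pos: [501.4, 53.3, 27.3]
tcp_rot: [3.142, -0.0, -0.021]
wrist_force: [-4.0, -0.4, 17.3]
opening: 41.9
gripper_force: 20.0
```

apply_moves(plan=[0,0,-0.02,0,0,0,1,0,0,-0.02,0,0,0,-1,0,0,-0.02,0,0,0,-1,0,0,-0.02,0,0,0,-1,0,0,-0.02,0,0,0,-1])

```text
t: 20.92
tool_pos: [500.4, 53.3, 25.7]
tcp_rot: [3.142, 0.001, -0.021]
wrist_force: [0.2, -0.2, -0.3]
opening: 79.2
gripper_force: 0.0
```

apply_moves(plan=[0,0,-0.6,0,0,0,-1,0,0,-1.6,0,0,0,-1,-1,0.5,-2.6,0,0,0,-1,-2,1.5,-2.6,0,0,0,-1,-2.4,2,-2.6,0,0,0,-1])

```text
t: 21.55
tool_pos: [377.8, -44.9, 157.1]
tcp_rot: [3.141, -0.002, -0.02]
wrist_force: [0.0, -0.8, 0.2]
opening: 88.1
gripper_force: 0.0
```

```bash
python3 - <<'E'
from h import *
for n in P: cv2.imwrite(f"pics/{n}5.png",read_camera(n))
s=cv2.imread("pics/scene5.png");t=cv2.imread("pics/top5.png")
o=cv2.imread("pics/scene0.png")
f=lambda i,u,v,w,h,k:cv2.resize(i[v-h:v+h,u-w:u+w],None,fx=k,fy=k,interpolation=cv2.INTER_CUBIC)
a=np.hstack([f(s,238,236,25,25,8),f(o,238,236,25,25,8)])
b=np.hstack([f(t,222,214,25,12,8),f(t,361,222,25,12,8)])
cv2.imwrite("pics/r5.png",np.vstack([a,b]))
E
python3 g.py
```

```text
t 21.65 pos [376.  -46.1 156. ] rot [ 3.1406e+00  1.0000e-03 -2.4600e-02] F [ 0.9  0.2 -0. ] open 87.9 gf 0.0
```

View pics/r5.png

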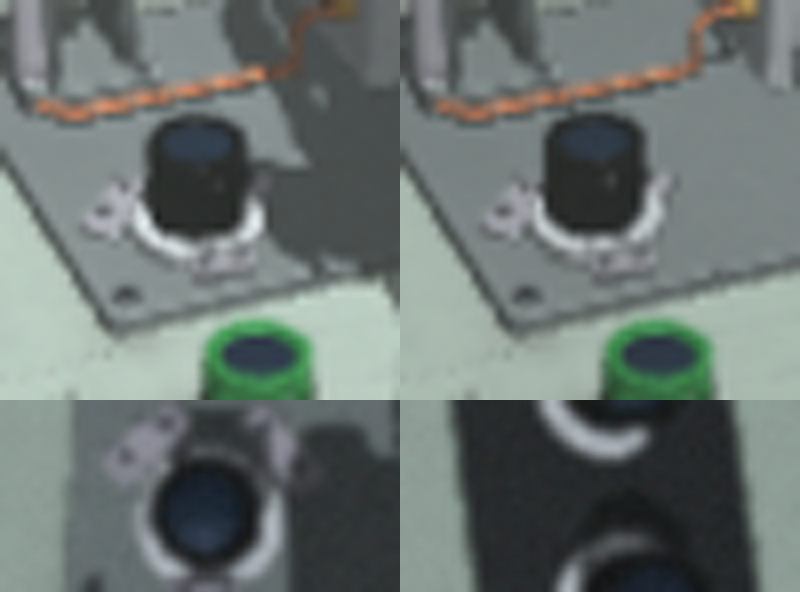

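Bottom left is the fresh cell in the nest, with its top rim at the same height as the cured cell was. Its tick at (220,185) against (212,182) suggests it's turned a few degrees. I'll quantify that.

```bash
python3 - <<'E'
import cv2,numpy as np
for k in(5,0):
  g=cv2.cvtColor(cv2.imread(f"pics/scene{k}.png"),cv2.COLOR_BGR2GRAY)
  print(g[223:244,228:250])
E
```

```text
[[138 143 154 143 118 126 110 116 100  99 104 115 144 144 144 144 144 143
  140 124  78  78]
 [129 116 120 102 102 104 112 133 129 129 131 136 138 144 144 144 145 145
  144 134  90  77]
 [104 114 144 144 140 128 119  96  80  80  84 100 107 128 138 143 143 144
  144 139 114  84]
 [141 142 143 140 120  73  50  50  57  62  55  50  51  70 107 132 143 143
  143 141 127  95]
 [142 140 139 125  72  50  56  57  60  61  60  57  56  49  53  96 142 143
  142 142 135 100]
 [142 142 134  97  48  53  60  60  61  61  62  61  62  58  44  78 137 142
  142 142 138 112]
 [142 142 131  78  48  53  60  61  61  61  62  62  62  56  46  68 121 142
  142 141 141 127]
 [142 142 131  77  47  48  56  58  59  60  58  59  57  49  46  64 109 127
  127 132 139 143]
 [141 142 132  86  45  47  47  50  50  53  54  48  47  45  46  52  75  78
   82 100 119 127]
 [142 144 136  94  46  46  46  46  47  50  55  45  45  44  45  46  62  82
   82  78  77  78]
 [130 150 150  73  46  45  46  45  47  46  45  47  52  44  44  48  66  91
   91  78  78  78]
 [118 155 150  62  46  46  45  45  46  45  46  49  57  44  44  55  83  94
   
[... 2107 characters left out ...]
2  43  42  43  45 111 194 165
  117 127 128 129]
 [160 163 183  74  44  42  44  43  43  43  43  43  42  44  60 130 198 179
  127 127 127 129]
 [146 149 192 132  66  42  44  42  44  44  43  42  42  51 105 177 193 160
  127 127 127 129]
 [117 113 189 191 137  87  45  42  42  43  42  44  56  96 162 193 178 125
  127 127 128 129]
 [110 102 135 182 191 165 124 117  97 108 122 108 105 141 190 165 148 118
  128 128 128 128]
 [128 124 100 119 169 191 190 185 153 170 187 164 141 135 134 124 126 122
  128 128 127 127]
 [130 128 119 108 107 121 152 161 140 142 132 132 137 131 113 108 134 126
  127 128 127 127]
 [129 129 126 113 102 111 125 133 130 131 101 124 149 148 129 132 147 126
  127 128 128 129]]
```

The cell isn't sitting high (it images slightly lower, toward the camera), but it's turned about +6°. I'll regrip it and turn it back.

```bash
python3 g.py 500.5,53.3,150,-.02 
```

```text
t 21.65 pos [376.  -46.1 156. ] rot [ 3.1406e+00  1.0000e-03 -2.4600e-02] F [ 0.9  0.2 -0. ] open 87.9 gf 0.0
500.5,53.3,150,-.02 -> [ 2.441 -2.048  0.115] [ 0.01   0.009 -0.044]
```

apply_moves(plan=[0.9,-0.8,0,0,0,0,-1,1.8,-1.5,0,0,0,0,-1,2.4,-2.0,0,0,0,0,-1,2.4,-2.0,0.6,0,0,0,-1,2.4,-2.0,1.2,0,0,0,-1])

```text
t: 22.28
tool_pos: [502.3, 54.7, 95.4]
tcp_rot: [-3.141, -0.001, -0.02]
wrist_force: [-0.8, 0.1, -0.7]
opening: 88.3
gripper_force: 0.0
```

apply_moves(plan=[0,0,0.2,0,0,0,-1,0,0,0.2,0,0,0,-1])

```text
t: 22.52
tool_pos: [500.6, 53.6, 85.5]
tcp_rot: [3.142, 0.002, -0.021]
wrist_force: [0.3, -1.0, 0.6]
opening: 88.0
gripper_force: 0.0
```

```bash
python3 g.py 500.5,53.3,28,-.02 
```

```text
t 22.52 pos [500.6  53.6  85.5] rot [ 3.1416e+00  1.8000e-03 -2.0800e-02] F [ 0.3 -1.   0.6] open 88.0 gf 0.0
500.5,53.3,28,-.02 -> [-0.     0.007  1.15 ] [ 0.     0.017 -0.008]
```

apply_moves(plan=[0,0,0.6,0,0,0,-1,0,0,1.0,0,0,0,-1,0,0,1.14,0,0,0,-1,0,0,1.14,0,0,0,-1,0,0,1.14,0,0,0,-1])

```text
t: 23.15
tool_pos: [502.2, 53.4, 30.5]
tcp_rot: [-3.141, -0.002, -0.021]
wrist_force: [0.1, 0.3, -0.4]
opening: 87.7
gripper_force: 0.0
```

apply_moves(plan=[0,0,0,0,0,0,1,0,0,0,0,0,0,1,0,0,0,0,0,0,1,0,0,0,0,0,0,1,0,0,0,0,0,0,1], grip_force=15)

```text
t: 23.78
tool_pos: [500.9, 53.3, 29.2]
tcp_rot: [-3.142, 0.0, -0.021]
wrist_force: [-0.7, 0.4, 0.4]
opening: 41.5
gripper_force: 15.0
```

apply_moves(plan=[0,0,0.01,0,0,0.3,1,0,0,0.01,0,0,0.7,1,0,0,0.01,0,0,0.9,1,0,0,0.01,0,0,0.9,1])

```text
t: 24.28
tool_pos: [501.7, 53.3, 29.2]
tcp_rot: [-3.141, -0.001, -0.115]
wrist_force: [1.3, -0.3, 3.8]
opening: 41.6
gripper_force: 15.0
```

apply_moves(plan=[0,0,0.02,0,0,0,1,0,0,0.03,0,0,0,1,0,0,0.03,0,0,0,1])

```text
t: 24.65
tool_pos: [501.7, 53.3, 29.1]
tcp_rot: [-3.142, -0.001, -0.115]
wrist_force: [-4.4, -1.0, 15.9]
opening: 41.4
gripper_force: 15.0
```

apply_moves(plan=[0,0,-0.03,0,0,0,-1,0,0,-0.03,0,0,0,-1,0,0,-0.03,0,0,0,-1,0,0,-0.03,0,0,0,-1,0,0,-0.03,0,0,0,-1])

```text
t: 25.28
tool_pos: [500.8, 53.3, 28.5]
tcp_rot: [3.142, 0.0, -0.115]
wrist_force: [-1.0, -0.1, -0.2]
opening: 87.1
gripper_force: 0.0
```

apply_moves(plan=[0,0,-0.6,0,0,0,-1,0,0,-1.6,0,0,0,-1,-1,0.5,-2.6,0,0,0,-1,-2,1.5,-2.6,0,0,0,-1,-2.4,2,-2.6,0,0,0,1])

```text
t: 25.9
tool_pos: [369.2, -32.8, 159.6]
tcp_rot: [3.141, -0.002, -0.114]
wrist_force: [0.1, -1.0, -0.1]
opening: 80.5
gripper_force: 0.0
```

```bash
python3 - <<'E'
from h import *
for n in P: cv2.imwrite(f"pics/{n}6.png",read_camera(n))
g=cv2.cvtColor(cv2.imread("pics/scene6.png"),cv2.COLOR_BGR2GRAY);print(g[224:242,228:248])
# lever prediction: pixel of grip middle for lever=0
nest=np.array([499.6,53.2]);
for yaw in(-.047,):
  c,s=np.cos(yaw),np.sin(yaw);R=np.array([[c,-s],[s,c]]);o=nest-R@[-70,50]
  f=lambda x,y,z:np.array([*(o+R@[x,y]),z])
  print("pivot",f(50,-90,36))
  for r in(72,105,136):
    q=f(50-r*np.sin(.25),-90,36+r*np.cos(.25));print(r,q,proj("top",q),proj("scene",q))
im=cv2.imread("pics/scene6.png");t=cv2.imread("pics/top6.png")
k=lambda i,u,v,w,h,f:cv2.resize(i[v-h:v+h,u-w:u+w],None,fx=f,fy=f,interpolation=cv2.INTER_CUBIC)
cv2.imwrite("pics/r6.png",np.hstack([k(im,255,205,40,40,5),k(t,268,178,40,40,5)]))
E
python3 g.py
```

```text
[[131 116 121 103 104 106 112 130 130 131 131 133 139 146 146 147 139 101
   81  80]
 [106 115 145 146 142 129 118  79  81  81  79  84 106 127 134 145 145 138
  100  81]
 [143 144 145 142 118  74  53  53  60  61  55  52  51  61  92 134 145 145
  136  91]
 [143 143 142 123  58  52  58  59  61  62  61  61  56  48  53  96 144 145
  142 117]
 [144 143 135  98  50  54  62  61  62  62  63  63  61  55  44  81 145 144
  144 133]
 [144 144 132  80  50  55  61  62  63  63  63  64  63  57  46  81 144 144
  143 135]
 [143 143 132  78  48  50  56  59  60  59  60  61  58  51  47  82 144 143
  143 137]
 [143 143 133  80  46  46  48  48  51  51  50  49  48  46  44  73 127 132
  143 141]
 [143 146 136  78  46  47  47  47  49  50  49  46  45  46  47  49  68  96
  129 121]
 [132 152 151  74  46  47  47  47  46  47  50  53  46  45  45  47  66  92
   92  80]
 [121 156 153  65  47  45  46  46  45  45  51  63  45  45  46  53  80  95
   89  78]
 [169 178 135  69  48  47  46  46  46  46  50  59  46  46  45  56  88  93
   79  78]
 [185 193 195  69  47  47  48  48  47  47  46  46  46  46  45  62 102 100
   76 
[... 188 characters left out ...]
 211 130  62  49  46  46  46  46  45  56  96 144 160 115 108
   78  79]
 [122 118 162 210 215 147 132 107 102  81  93 118 132 162 206 189 112 102
   79  79]
 [145 138 117 156 210 208 213 180 168 137 154 183 192 172 148 134 109  87
   79  79]]
pivot [612.88990667 -92.28332223  36.        ]
72 [595.09649253 -91.44641543 105.76169436] [271.21739943 180.74925676] [262.43760412 195.22487064]
105 [586.94117772 -91.06283315 137.73580428] [271.62665446 181.8785634 ] [263.67535816 188.26521019]
136 [579.28012441 -90.70249828 167.77208935] [272.03129826 182.9951457 ] [264.87299765 181.53110638]
t 26.0 pos [367.2 -33.8 158.4] rot [ 3.1406e+00  7.0000e-04 -1.1840e-01] F [ 0.2 -0.3 -0.4] open 72.4 gf 0.0
```

View pics/r6.png

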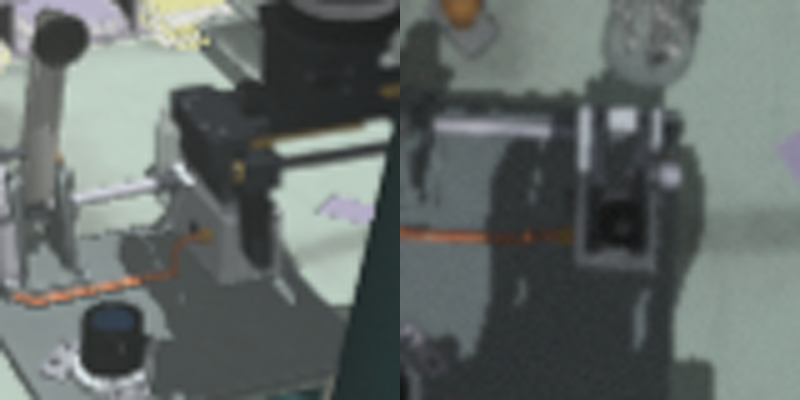

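The tick now sits at the same place as the cured cell's did, so it's aligned and seated. The lever grip is seen at top pixel (272,182), which matches the prediction. I'll push it with shut fingers at TCP z≈124 along the fixture's x.

```bash
python3 g.py 515,-88,124,-.047 
```

```text
t 26.0 pos [367.2 -33.8 158.4] rot [ 3.1406e+00  7.0000e-04 -1.1840e-01] F [ 0.2 -0.3 -0.4] open 72.4 gf 0.0
515,-88,124,-.047 -> [3.064 0.726 0.687] [ 0.009  0.007 -0.681]
```

apply_moves(plan=[0.9,0.2,0.2,0,0,-0.3,1,1.8,0.5,0.4,0,0,-0.68,1,2.7,0.72,0.6,0,0,-0.68,1,3.06,0.72,0.68,0,0,-0.68,1,3.06,0.72,0.68,0,0,-0.68,1])

```text
t: 26.62
tool_pos: [519.4, -85.3, 123.8]
tcp_rot: [-3.141, 0.001, -0.044]
wrist_force: [0.0, -0.1, -0.2]
opening: 22.4
gripper_force: 0.0
```

apply_moves(plan=[0,0,0,0,0,0,1,0,0,0,0,0,0,1,0,0,0,0,0,0,1])

```text
t: 27.0
tool_pos: [517.7, -85.4, 125.1]
tcp_rot: [3.142, -0.001, -0.044]
wrist_force: [-0.1, 0.7, 1.0]
opening: 0.4
gripper_force: 0.0
```

```bash
python3 g.py 556,-89.5,124,-.047 632,-93.2,124,-.047
```

```text
t 27.0 pos [517.7 -85.4 125.1] rot [ 3.1415e+00 -6.0000e-04 -4.3900e-02] F [-0.1  0.7  1. ] open 0.4 gf 0.0
556,-89.5,124,-.047 -> [0.769 0.049 0.022] [ 0.001 -0.006  0.029]
632,-93.2,124,-.047 -> [2.291 0.056 0.023] [ 0.001 -0.006  0.029]
```

Push.

apply_moves(plan=[0.4,0.05,0,0,0,0,1,0.7,0.05,0,0,0,0,1,0.9,0.05,0,0,0,0,1,1.1,0.05,0,0,0,0,1,1.3,0.05,0,0,0,0,1])

```text
t: 27.62
tool_pos: [582.8, -90.9, 124.6]
tcp_rot: [-3.141, 0.001, -0.044]
wrist_force: [-3.4, -0.4, 3.6]
opening: 0.5
gripper_force: 2.0
```

apply_moves(plan=[0.12,0,0,0,0,0,1,0.24,0,0,0,0,0,1,0.36,0,0,0,0,0,1])

```text
t: 28.0
tool_pos: [600.8, -91.8, 124.6]
tcp_rot: [-3.142, 0.001, -0.044]
wrist_force: [-5.9, -0.4, 5.0]
opening: 0.4
gripper_force: 3.1
```

```bash
python3 g.py 632,-93.2,124,-.047
```

```text
t 28.0 pos [600.8 -91.8 124.6] rot [-3.1415e+00  1.2000e-03 -4.4100e-02] F [-5.9 -0.4  5. ] open 0.4 gf 3.1
632,-93.2,124,-.047 -> [0.625 0.001 0.012] [-0.     0.011  0.028]
```

apply_moves(plan=[0.1,0,0,0,0,0,1,0.2,0,0,0,0,0,1,0.28,0,0,0,0,0,1])

```text
t: 28.38
tool_pos: [607.6, -91.9, 124.6]
tcp_rot: [-3.141, 0.017, -0.044]
wrist_force: [-25.5, 0.7, 19.3]
opening: 0.3
gripper_force: 13.6
```

apply_moves(plan=[0.08,0,0,0,0,0,1,0.16,0,0,0,0,0,1])

```text
t: 28.62
tool_pos: [616.4, -92.3, 124.0]
tcp_rot: [-3.141, 0.015, -0.044]
wrist_force: [-17.7, 0.7, 10.0]
opening: 0.5
gripper_force: 9.5
```

apply_moves(plan=[0.06,0,0,0,0,0,1,0.12,0,0,0,0,0,1])

```text
t: 28.88
tool_pos: [626.4, -92.8, 123.0]
tcp_rot: [-3.141, 0.006, -0.044]
wrist_force: [-3.8, 0.1, -2.3]
opening: 0.4
gripper_force: 1.8
```

```bash
python3 - <<'E'
from h import *
for n in P: cv2.imwrite(f"pics/{n}7.png",read_camera(n))
a,b=[cv2.imread(f"pics/scene{k}.png").astype(int) for k in(6,7)]
d=abs(a-b).sum(2)>90
# hold-arm region in scene
print("arm change",d[160:215,215:240].sum())
E
python3 g.py
```

```text
arm change 416
t 28.98 pos [628.7 -92.9 123.6] rot [-3.1413e+00  6.0000e-04 -4.4200e-02] F [-0.7 -0.  -0.5] open 0.8 gf 0.2
```

Past the detent: the force has dropped to zero and the arm is sinking. Back straight off.

apply_moves(plan=[-0.6,0,0,0,0,0,1,-1.5,0.2,0,0,0,0,1,-2.4,0.8,0,0,0,0,1,-3.0,1.6,0,0,0,0,1,-3.6,2.6,-0.5,0,0,0,1])

```text
t: 29.6
tool_pos: [442.5, -214.3, 148.2]
tcp_rot: [-3.141, 0.001, -0.043]
wrist_force: [1.1, -1.3, 0.3]
opening: 0.3
gripper_force: 0.0
```

apply_moves(plan=[0,0.8,-0.6,0,0,0,1,0,1.6,-1,0,0,0,1,0,2.4,-1,0,0,0,1,0,2.4,-1,0,0,0,1,0,2.4,-1,0,0,0,1])

```text
t: 30.22
tool_pos: [438.9, -333.9, 199.2]
tcp_rot: [-3.141, -0.001, -0.045]
wrist_force: [0.6, 0.7, -0.5]
opening: 0.0
gripper_force: 0.0
```

apply_moves(plan=[0,0,0,0,0,0,1,0,0,0,0,0,0,1,0,0,0,0,0,0,1,0,0,0,0,0,0,1,0,0,0,0,0,0,1])

```text
t: 30.85
tool_pos: [438.6, -334.0, 199.4]
tcp_rot: [3.142, -0.0, -0.044]
wrist_force: [0.1, 0.1, -0.2]
opening: 0.5
gripper_force: 0.0
```

apply_moves(plan=[0,0,0,0,0,0,1,0,0,0,0,0,0,1,0,0,0,0,0,0,1,0,0,0,0,0,0,1,0,0,0,0,0,0,1])

```text
t: 31.48
tool_pos: [438.5, -334.1, 199.3]
tcp_rot: [-3.142, 0.0, -0.044]
wrist_force: [-0.9, -0.5, -0.6]
opening: 0.6
gripper_force: 0.0
```

apply_moves(plan=[0,0,0,0,0,0,1,0,0,0,0,0,0,1,0,0,0,0,0,0,1,0,0,0,0,0,0,1,0,0,0,0,0,0,1])

```text
t: 32.1
tool_pos: [438.6, -334.1, 199.4]
tcp_rot: [3.142, -0.0, -0.044]
wrist_force: [-0.6, -0.3, -0.4]
opening: 0.3
gripper_force: 0.0
```

```bash
python3 g.py; python3 - <<'E'
from h import *
t=cv2.cvtColor(read_camera("top"),cv2.COLOR_BGR2GRAY);s=read_camera("scene");cv2.imwrite("pics/scene8.png",s);cv2.imwrite("pics/top8.png",t)
nest=np.array([499.6,53.2]);yaw=-.047;c,q=np.cos(yaw),np.sin(yaw);R=np.array([[c,-q],[q,c]]);o=nest-R@[-70,50]
for L in(0,.66):
  for r in(105,136):
    X=[*(o+R@[50+r*np.sin(L-.25),-90]),36+r*np.cos(L-.25)]
    for n,im in(("top",t),("scene",cv2.cvtColor(s,cv2.COLOR_BGR2GRAY))):
      u,v=proj(n,X).round().astype(int);print(n,L,r,(u,v),im[v-1:v+2,u-1:u+2].mean())
g=cv2.cvtColor(s,cv2.COLOR_BGR2GRAY);print(g[205:245:2,216:252])
h=[cv2.imread("pics/top0.png",0),t]
d=(cv2.absdiff(*h)>45).astype(np.uint8);n,_,st,_=cv2.connectedComponentsWithStats(d)
print([list(x) for x in st[1:] if x[4]>12])
E
```

```text
t 32.1 pos [ 438.6 -334.1  199.4] rot [ 3.1416 -0.     -0.044 ] F [-0.6 -0.3 -0.4] open 0.3 gf 0.0
top 0 105 (np.int64(272), np.int64(182)) 86.77777777777777
scene 0 105 (np.int64(264), np.int64(188)) 189.0
top 0 136 (np.int64(272), np.int64(183)) 65.44444444444444
scene 0 136 (np.int64(265), np.int64(182)) 102.33333333333333
top 0.66 105 (np.int64(273), np.int64(159)) 30.11111111111111
scene 0.66 105 (np.int64(256), np.int64(182)) 48.55555555555556
top 0.66 136 (np.int64(273), np.int64(152)) 45.333333333333336
scene 0.66 136 (np.int64(255), np.int64(174)) 102.44444444444444
[[ 71  92  97 115 170 129 135 205 228 227 227 227 224 197 159 142 134 125
  133 142 150 178 180 183 184 185 186 185 186 180 153 128 123  88  94  94]
 [ 97 100 101  98  95  90  89 113 162 227 227 227 227 227 224 196 156 159
  162 167 171 173 175 177 180 182 183 182 183 183 178 152  95  89  94  93]
 [ 69  79  70  96 116 115 120 145 109 129 210 229 227 227 227 224 198 163
  155 158 164 171 175 177 174 164 166 165 166 149 101  86 101  98  92  92]
 [ 86  87  87  93 131 142 133 102 107 117 117 180 227 227 227 226 226 2
[... 5021 characters left out ...]
(12), np.int32(25), np.int32(180)], [np.int32(178), np.int32(352), np.int32(6), np.int32(11), np.int32(22)], [np.int32(202), np.int32(354), np.int32(10), np.int32(29), np.int32(74)], [np.int32(488), np.int32(356), np.int32(7), np.int32(17), np.int32(70)], [np.int32(496), np.int32(356), np.int32(16), np.int32(18), np.int32(144)], [np.int32(479), np.int32(358), np.int32(8), np.int32(17), np.int32(77)], [np.int32(175), np.int32(360), np.int32(21), np.int32(24), np.int32(267)], [np.int32(266), np.int32(363), np.int32(24), np.int32(21), np.int32(303)], [np.int32(457), np.int32(363), np.int32(21), np.int32(11), np.int32(107)], [np.int32(314), np.int32(370), np.int32(8), np.int32(9), np.int32(53)]]
```

apply_moves(plan=[0,3,-1,0,0,0,1,0,3,-1,0,0,0,1,0,3,-1,0,0,0,1,0,3,-1,0,0,0,1,0,3,-1,0,0,0,1])

```text
t: 32.83
tool_pos: [431.7, -483.0, 248.5]
tcp_rot: [-3.14, 0.001, -0.044]
wrist_force: [0.2, -0.6, 0.0]
opening: 0.4
gripper_force: 0.0
```

```bash
python3 - <<'E'
from h import *
s=read_camera("scene");o=cv2.imread("pics/scene8.png");print("moving px",(cv2.absdiff(s,o)[160:245,205:255].max(2)>40).sum())
t=read_camera("top").astype(int)
for nm,c,z in(("mat old",(527.9,-373.3),51),("placed",(438.5,-380),51)):
  u,v=proj("top",[*c,z]).round().astype(int);b=t[v-10:v+11,u-10:u+11]
  k=((b[...,0]-b[...,2]>12)&(b.sum(2)<300)).astype(np.uint8);M=cv2.moments(k,True)
  print(nm,k.sum(),ray("top",u-10+M["m10"]/max(M["m00"],1),v-10+M["m01"]/max(M["m00"],1),z))
# hold shoe/arm: predicted tip positions lying
print("shoe top px",proj("scene",[499.6,53.2,70]))
E
python3 g.py
```

```text
moving px 307
mat old 59 [ 524.51965012 -374.83400653]
placed 74 [ 439.5196146  -378.74318214]
shoe top px [236.9787201  225.35059648]
t 32.92 pos [ 431.8 -482.3  248.4] rot [-3.1399e+00  1.1000e-03 -4.3100e-02] F [ 0.6 -0.3  1.4] open 0.2 gf 0.0
```

apply_moves(plan=[0,0,0,0,0,0,1,0,0,0,0,0,0,1,0,0,0,0,0,0,1])

```text
t: 33.3
tool_pos: [432.0, -483.6, 249.4]
tcp_rot: [3.142, -0.0, -0.044]
wrist_force: [0.4, -0.5, 0.3]
opening: 0.6
gripper_force: 0.0
```

```bash
python3 - <<'E'
from h import *
a=read_camera("scene");a2=[read_camera("scene") for _ in range(8)][-1]
print("moving px",(cv2.absdiff(a,a2)[160:245,205:255].max(2)>40).sum())
t=read_camera("top");cv2.imwrite("pics/top9.png",t)
def c(im,u0,v0):
  b=im[v0-10:v0+11,u0-10:u0+11].astype(int);k=((b[...,0]-b[...,2]>12)&(b.sum(2)<300)).astype(np.uint8)
  M=cv2.moments(k,True);return k.sum(),M["m10"]/M["m00"]+u0-10,M["m01"]/M["m00"]+v0-10
for f in("top0","top6","top9"):
  print(f,c(cv2.imread(f"pics/{f}.png"),364,205))
# flange of mat cell (bright pixels)
for f in("top0","top6","top9"):
  g=cv2.imread(f"pics/{f}.png",0)[195:218,350:372];print(f,np.argwhere(g>90).mean(0),(g>90).sum())
g=cv2.cvtColor(a2,cv2.COLOR_BGR2GRAY);print(g[205:231:2,216:246])
E
```

```text
moving px 0
top0 (np.uint64(61), 364.60655737704917, 205.7377049180328)
top6 (np.uint64(68), 364.8235294117647, 206.26470588235293)
top9 (np.uint64(54), 365.22222222222223, 206.96296296296296)
top0 [8.86666667 4.6       ] 15
top6 [15.67605634  7.3943662 ] 71
top9 [16.703125  7.65625 ] 64
[[ 70  90  96 113 168 127 133 202 226 225 226 225 222 195 157 140 133 124
  131 140 147 175 177 180 182 182 183 183 184 179]
 [ 95  99 100  97  94  88  88 111 160 225 225 225 225 226 222 194 154 156
  160 165 169 171 173 175 178 179 180 180 181 181]
 [ 69  78  69  95 114 113 119 144 107 128 207 227 225 226 226 222 194 162
  153 156 162 169 173 175 172 162 164 163 163 147]
 [ 85  86  85  91 130 140 131 101 106 115 115 178 225 225 225 224 224 221
  193 143 117 121 114 125 131 131 131 131 131 131]
 [110 115 111  86  76  76  77  77  75  82 117  96 133 212 226 225 224 224
  219 186 144 132 132 131 131 132 132 131 130 131]
 [110 116 111  90  78  77  77  76  76  73  81  94  95 102 158 225 224 224
  224 224 216 170 132 131 132 131 131 131 131 131]
 [110 116 109  83  79  77  77  76  76  76  73  69  82  95  97 140 219 223
  223 221 213 202 175 144 131 132 133 133 133 133]
 [111 116 110  79  96 127  94  76  76  77  76  76  79  95  97  95 125 200
  220 160  86  88 110 162 156 133 132 132 124 113]
 [ 99 104 109  88 116 136 139 134  97  75  75  78  77  84 109 103  91  99
  136 193 142  97 117 145 140 134 121  95  73  71]
 [ 84 104 119 122 115 102  98 101 100 100  75  71  76  80  87  87 104  94
   94  97 100 102 102 101 103 122 124  75  75  75]
 [103 113  97 103 102 119 130 120  99  96  72  73  75  76  76  72  63  49
   52  70 100 106 111 102  50  58  68  72  74  75]
 [132 131 131 132 131 132 132 132 132 132 125  93  75  75  72  61  53  55
   55  57  67  79  76  55  55  55  54  62  74  74]
 [130 130 130 130 130 130 130 129 130 130 132 125  93  75  71  54  47  49
   52  53  53  54  53  53  51  50  46  52  73  73]]
```

```bash
python3 -c "
from station import *;print(hand_in())"
```

```text
the job is handed in; nothing more can be done
None
```

I handed the job in at about 34 s: the cured cell is on the free half of the mat, the fresh cell is seated and keyed in the nest, the lever rests in the float notch, and the hold-down arm sank onto the cell by its own weight. The cell already on the mat imaged about 3 mm (0.6 to 1.3 px) off its first measurement; I put this down to changed shadows, because nothing came near it.

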